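Put the ukulele corner's small things back on the shelf

ROBOT

A 6-joint arm with a two-finger parallel gripper is mounted at the origin on the work surface. World frame = base frame: x ahead of the robot, y to its left, z up, the work surface at z = 0. Lengths are in m, angles in rad, forces in N, time in s.
With the tool pointing down it reaches from about 0.35 to 0.975 m from the base axis. Payload 4.9 kg.
Tool frame: the origin (TCP) lies midway between the tips of the shut fingers; the grasp point (between the pads) lies 19 mm behind it; z points along the fingers, y is the direction in which the jaws open and shut (so a half turn about z gives the same grasp; the last joint's range is limited). The gripper opens to 85 mm and grips with 20 to 120 N. Pads are 22 mm wide; open, the fingers measure 114 mm over their backs; the gripper's body (76 mm by 85 mm) begins 54 mm behind the grasp point. The pads swing forward as they close: fully open they stand 13 mm farther back than shut.
Start: joints at [-1.332, 0.053, 1.613, -0, 1.476, -0.119], TCP at [0.219, -0.585, 0.231] pointing down, gripper open.
Joint ranges: [-3.01, 3.01], [-1.01, 2.22], [0.06, 2.58], [-1.02, 4.17], [0.09, 2.62], [-3.14, 3.14]. Speed limits (rad/s): [2.57, 2.57, 3.14, 3.14, 3.14, 3.14].

INTERFACE

Orientations are given as a unit quaternion [w, x, y, z].
In Python, from plant import manip gives the robot as it stands. The module is installed in compiled form; this text tells all that it offers.
- The arm moves only by the tool move_arm, never from a script. Its argument "rows" is a list of rows, each an object of numbers: "tx", "ty", "tz": the shift along the tool's x, y, z in m; "ax", "ay", "az": the turn, a rotation vector about the tool's x, y, z in degrees; "jaw": the closure in counts, from 0 (fully open) to 255 (shut). In form: [{"tx": .., "ty": .., "tz": .., "ax": .., "ay": .., "az": .., "jaw": ..}, ...]. A call has 1 to 12 rows; each row shifts and turns the pose as measured when the row begins, along the tool's axes as they then stand; what a row does not reach is not made up. A row lasts 1/10 s, in which the tool goes at most 50 mm and 8.59 degrees, less where a joint would pass 70% of its speed; a pose out of reach is approached as far as the arm can. A call with a gripper value outside its range is refused whole. The fingers move at their own pace and stop on an object; the grip force is fixed at half the most. Time passes only in rows, so rows that do not move let the fingers close. It gives the time, the measured TCP pose, the force and the opening at its end, in the units of the state.
- manip.state(): the state, without advancing time (a new reading comes with each control period).
- manip.grab_frame(name): name is "scene" or "top" or "wrist"; returns a dict with "color" (400x640x3 uint8, red, green, blue), "intrinsics" (3x3 intrinsics, pixels), "R" (3x3) and "t" (3): a world point X has camera coordinates R X + t. Camera axes: x right, y down, z forward; pixel columns grow to the right and rows downward; lengths in m; the calibration is good to about 2 mm. A picture is of the moment at which its call begins. There is no depth.
- manip.job_done(): hands the job in, once; it reports no verdict.
The state is a dict: "time": time; "joint_pos": joint angles; "joint_vel": joint speeds; "joint_efforts": joint torques, N m; "tool_pos": TCP position; "tool_rot": TCP orientation; "contact_force": force on the tool from outside, world axes, zero at the start; "ft_torque": the same for the moment, N m; "gripper_width": opening from 0.0 (shut) to 1.0 (fully open).
Only numpy, scipy, OpenCV 4.12 (cv2) and the standard library are available. Lean on these libraries where they do the work, as an engineer would, in place of code of your own. Each camera call takes 0.05 s, during which the arm holds its last target.

TASK

Sort the four loose things back to their own places on the teak shelf: the long harmonica flat in the long tray and the small harmonica flat in the short tray, each lying along its tray, the tuner in the middle of the round coaster, and the pick box in the middle of the square-cornered cork pad. All should lie right way up, as they do now, and be let go. Leave the mug and the metronome where they are.

Things in the scene. Friction and masses are not known exactly. Their poses are not given: they have to be found in the camera images.
- harmonica: Long silver diatonic harmonica, a block 27 mm (its x) by 102 mm (its y, the long axis) by 20 mm high, about 110 g. Origin: centre of the underside, z up. Grip it across its x. Starts on the table in front of the shelf, right way up, at any of four places, turned up to 70 degrees either way from its long axis lying along world y.
- mini_harmonica: Small silver harmonica of the same make, a block 24 mm (its x) by 62 mm (its y, the long axis) by 18 mm high, about 50 g. Origin: centre of the underside, z up. Grip it across its x. Starts on the table in front of the shelf, right way up, at any of four places, turned up to 70 degrees either way from its long axis lying along world y.
- tuner: Turquoise plastic tuner with a dark screen on top, a block 34 mm (its x) by 52 mm (its y) by 20 mm high, about 40 g. Origin: centre of the underside, z up. Starts on the table in front of the shelf, right way up, at any of four places, turned up to 70 degrees either way from its long axis lying along world y.
- pick_box: Closed wooden pick box with a sliding lid (lid cannot move), a block 42 mm (its x) by 62 mm (its y) by 24 mm high, about 60 g. Origin: centre of the underside, z up. Starts on the table in front of the shelf, right way up, at any of four places, turned up to 70 degrees either way from its long axis lying along world y.
- long_tray: Long dark wooden tray with low lip: outside 60 mm (its x) by 134 mm (its y), inside 52 by 126 mm; floor 4 mm thick, lip 5 mm higher than the floor (keep fingertips above it). Origin: centre of its underside, on the shelf top, z up. Fixed on the teak shelf (top 35 mm above the table, along world y, beyond the things), at any of four places 155 mm apart, turned up to 7 degrees.
- short_tray: Short dark wooden tray with low lip: outside 57 mm (its x) by 94 mm (its y), inside 49 by 86 mm; floor 4 mm thick, lip 5 mm higher than the floor (keep fingertips above it). Origin: centre of its underside, on the shelf top, z up. Fixed on the teak shelf (top 35 mm above the table, along world y, beyond the things), at any of four places 155 mm apart, turned up to 7 degrees.
- coaster: White ceramic round coaster, flat, 100 mm across, 8 mm thick. Origin: centre of its underside, on the shelf top, z up. Fixed on the teak shelf (top 35 mm above the table, along world y, beyond the things), at any of four places 155 mm apart, turned up to 7 degrees.
- cork_pad: Flat rectangular cork pad, 85 mm (its x) by 100 mm (its y), 5 mm thick. Origin: centre of its underside, on the shelf top, z up. Fixed on the teak shelf (top 35 mm above the table, along world y, beyond the things), at any of four places 155 mm apart, turned up to 7 degrees.
- mug: Bystander: blue ceramic mug, 78 mm across, 90 mm high, with a handle, on the table at the left (+y) side. Origin: centre of the underside.
- metronome: Bystander: dark wooden pyramid metronome, foot 70 by 70 mm, 125 mm high, on the table at the right (-y) side. Origin: centre of the underside.
There are look-alikes about, which are no part of the job. Leave any red look-alike of the harmonica alone.

How it is judged:
By the outcome, as a careful person would: the job done as asked, in the order asked, and still so for the second after the job is handed in, with the robot touching nothing.
It also fails if it takes over 88 s, if anything falls off the work surface, if the arm or the gripper's body presses on something with over 40 N, if the wrist force passes 120 N, or if a joint passes its speed limit or range.

## Working session

There is one attempt and no reset: what is moved stays moved. The work goes in short steps, Python scripts to look and compute and a tool call to move; the robot and the scene stay as the last step left them, time stands still between calls to the robot, and variables do not carry over. Pictures are saved under pics/ and viewed, and the job is handed in when it is done.

Besides the shell and the picture viewer there is one more tool, called by a JSON object that holds its "api" and its "payload". move_arm: Moves the arm, as the interface text tells. Its arguments: {"type":"object","properties":{"rows":{"type":"array"}},"required":["rows"]}

```bash
mkdir -p pics; python3 - <<'E'
from plant import manip
import cv2
s=manip.state();print(s)
for n in("scene","top"):
    f=manip.grab_frame(n);cv2.imwrite(f"pics/{n}0.png",f["color"][...,::-1]);print(n,f["intrinsics"].tolist(),f["R"].tolist(),f["t"].tolist())
E
```

```text
{'time': 0.0, 'joint_pos': array([-1.33200909e+00,  5.33717164e-02,  1.61428997e+00,  8.45602049e-06,
        1.47603602e+00, -1.18975339e-01]), 'joint_vel': array([ 0.00081474,  0.00151219, -0.00049461,  0.00042084, -0.00025837,
       -0.00056633]), 'joint_efforts': array([-4.12561149e-04, -3.93679440e+01, -3.70180678e+01, -1.00009011e-04,
        6.90198125e-03,  1.03776367e-05]), 'tool_pos': array([ 0.2187288 , -0.58480268,  0.23005624]), 'tool_rot': array([-1.05089270e-03,  9.84042886e-01,  1.77928330e-01, -5.88139624e-05]), 'contact_force': array([0.47867689, 1.12751679, 0.24106505]), 'ft_torque': array([-0.00847225,  0.027009  , -0.03643978]), 'gripper_width': 1.0006168283768866}
scene [[396.223163622974, 0.0, 324.7936966519103], [0.0, 396.223163622974, 195.22754917787685], [0.0, 0.0, 1.0]] [[-0.6077315636181648, 0.7940154565107137, -0.01420568211328114], [0.461208562465902, 0.33832931381368353, -0.8202560193759619], [-0.6464897589988234, -0.5050472554488792, -0.5718201301748638]] [0.3077453813534433, -0.1939975067492987, 1.3526415792805229]
top [[438.53433826513105, 0.0, 317.39362386145854], [0.0, 438.53433826513105, 205.33964072440378], [0.0, 0.0, 1.0]] [[0.01476560078188822, -0.9997621189474661, -0.016052493613845687], [-0.9840592858469155, -0.01168438728091631, -0.1774564651747802], [0.1772266880918569, 0.018416856722639, -0.9839977237862135]] [0.0035329996390660334, 0.4997700740926775, 1.0903498780201657]
```

View pics/top0.png

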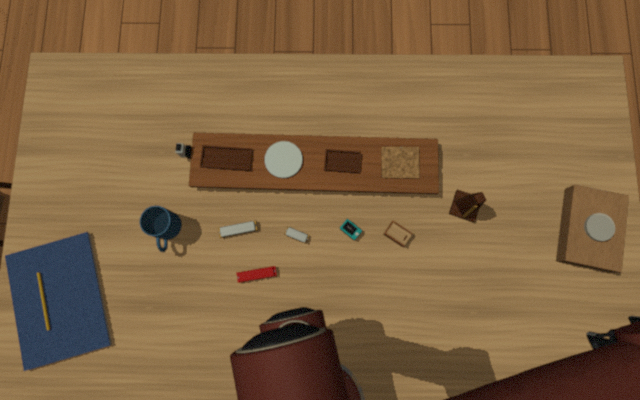

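View pics/scene0.png

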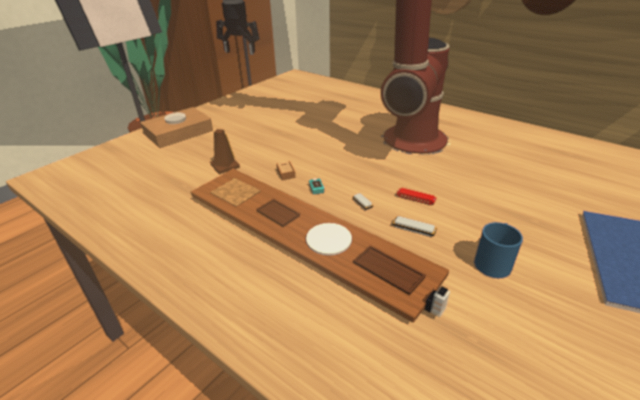

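The top view shows the long harmonica at (238,230), the mini at (297,235), the tuner at (351,230) and the pick box at (398,233). The long tray is at (227,159), the coaster at (283,160), the short tray at (343,161) and the cork pad at (400,162). The red look-alike at (257,274) stays where it is, as does the grey gadget at (184,151). Next I'll check an enlarged crop and measure.

```bash
cat > h.py <<'E'
import numpy as np,cv2
from plant import manip
def ray(f,uv,z):
    K,R,t=f["intrinsics"],np.array(f["R"]),np.array(f["t"])
    uv=np.atleast_2d(uv).astype(float)
    d=np.c_[uv,np.ones(len(uv))]@np.linalg.inv(K).T@R
    c=-R.T@t
    return c+d*((z-c[2])/d[:,2])[:,None]
def proj(f,X):
    p=np.atleast_2d(X)@np.array(f["R"]).T+f["t"]; p=p@np.array(f["intrinsics"]).T
    return p[:,:2]/p[:,2:]
def rect(f,mask,z):
    """biggest contour -> points on plane z -> minAreaRect: centre, long-axis yaw from +y (deg), dims"""
    cs,_=cv2.findContours(mask.astype(np.uint8),cv2.RETR_EXTERNAL,cv2.CHAIN_APPROX_NONE)
    c=max(cs,key=cv2.contourArea)[:,0]
    P=ray(f,c,z)[:,:2]
    r=cv2.minAreaRect((P*1000).astype(np.float32)); b=cv2.boxPoints(r)
    e=[b[1]-b[0],b[2]-b[1]];L=[np.linalg.norm(v) for v in e];v=e[int(np.argmax(L))]
    a=np.degrees(np.arctan2(-v[0],v[1]));a=(a+90)%180-90
    return np.round(np.array(r[0])/1000,4),round(a,1),np.round(sorted(L),1),cv2.contourArea(c)
E
python3 - <<'E'
from h import *
f=manip.grab_frame("top");im=f["color"][...,::-1].copy()
cv2.imwrite("pics/crop1.png",cv2.resize(im[120:290,170:450],None,fx=2.8,fy=2.8,interpolation=cv2.INTER_CUBIC))
hsv=cv2.cvtColor(im,cv2.COLOR_BGR2HSV)
for n,(u,v) in dict(h=(238,230),m=(297,235),t=(345,226),p=(398,233),lt=(227,159),c=(283,160),st=(343,161),ck=(400,162),shelf=(313,160),table=(320,260),shelf2=(255,185)).items(): print(n,hsv[v,u])
E
```

```text
h [ 32  25 154]
m [ 36  26 155]
t [45 21 24]
p [ 18 115 144]
lt [ 13 163  75]
c [ 39  25 166]
st [ 11 166  69]
ck [ 17 138 126]
shelf [ 14 170 111]
table [ 17 114 156]
shelf2 [ 14 162 113]
```

View pics/crop1.png

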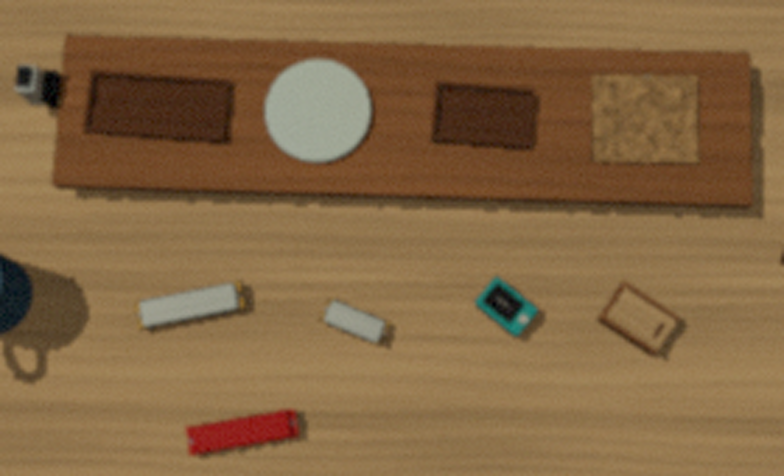

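The crop confirms all of them: two silver blocks (the longer one on the left), the turquoise tuner with its screen, the wooden box, and four distinct places on the shelf. Now the measurements.

```bash
cat >> h.py <<'E'
def win(m,u0,u1,v0,v1):
    o=np.zeros_like(m,dtype=np.uint8);o[v0:v1,u0:u1]=m[v0:v1,u0:u1];return o
E
python3 - <<'E'
from h import *
f=manip.grab_frame("top");im=f["color"][...,::-1].copy()
hsv=cv2.cvtColor(im,cv2.COLOR_BGR2HSV).astype(int);H,S,V=hsv[...,0],hsv[...,1],hsv[...,2]
silver=(S<75)&(V>95)
dbg=im.copy()
def go(n,m,z):
    cs,_=cv2.findContours(m,0,1);c=max(cs,key=cv2.contourArea);cv2.drawContours(dbg,[c],-1,(0,0,255),1)
    print(n,*rect(f,m,z))
go("harm",win(silver,205,270,210,250),.02)
go("mini",win(silver,275,320,220,250),.018)
go("tuner",win((H>60)&(H<105)&(S>90)|((V<70)&(S<120)),335,368,215,245),.02)
sm=cv2.GaussianBlur(im,(3,3),0)
go("box",win((S>125)&(V>60)|(abs(H-18)<3)&(V<135),380,420,215,250),.024)
dark=(V<92)
go("ltray",win(dark,195,262,140,178),.044)
go("stray",win(dark,315,370,143,180),.044)
go("coaster",win(silver,255,310,135,185),.043)
go("cork",win((H>=15)&(V>112)&(S<162),372,428,143,183),.040)
go("shelf",win((S>140)&(V<135),185,445,125,200),.035)
cv2.imwrite("pics/dbg1.png",cv2.resize(dbg[120:290,170:450],None,fx=2.8,fy=2.8,interpolation=cv2.INTER_CUBIC))
E
```

```text
harm [0.4403 0.2211] 12.1 [25.6 91.8] 297.5
mini [0.4265 0.0656] -21.9 [23.6 57.8] 163.0
tuner [ 0.4422 -0.0768] -38.5 [32.6 49.3] 196.0
box [ 0.4264 -0.2011] -33.8 [56.6 77.4] 508.0
ltray [0.6245 0.2525] -3.5 [ 63.9 141.3] 1148.0
stray [ 0.619  -0.0555] -4.0 [61.3 99. ] 782.5
coaster [0.6239 0.1032] 0.6 [ 98.7 100.9] 1069.5
cork [ 0.6203 -0.2049] -0.6 [85.3 97.9] 1077.0
shelf [0.6147 0.0232] -1.0 [157.  671.4] 13407.0
```

View pics/dbg1.png

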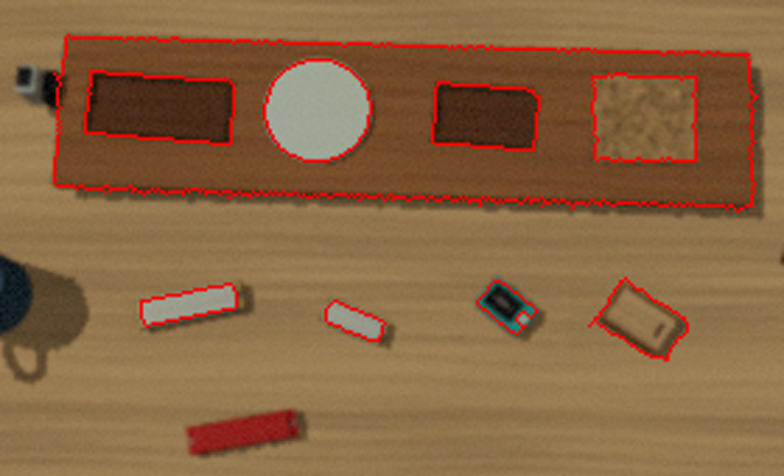

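```bash
cat >> h.py <<'E'
from scipy.spatial.transform import Rotation as Ro
def pose():
    s=manip.state();q=s["tool_rot"];return s,np.array(s["tool_pos"]),Ro.from_quat([q[1],q[2],q[3],q[0]])
def togo(p,yaw=None):
    """tool-frame shift (mm, at present axes and after turn) and turn (deg) to target; yaw=angle of jaw axis (tool y) in world, deg"""
    s,c,R=pose();M=R.as_matrix();y=np.degrees(np.arctan2(M[1,1],M[0,1]))
    az=0
    rv=np.zeros(3)
    if yaw is not None:
        best=((yaw-y)+90)%180-90
        yw=np.radians(y+best);ty=np.array([np.cos(yw),np.sin(yw),0]);tz=np.array([0,0,-1.]);T=np.c_[np.cross(ty,tz),ty,tz]
        rv=Ro.from_matrix(M.T@T).as_rotvec(degrees=True)
    else:T=M
    d=np.array(p)-c
    print("t",round(s["time"],2),"tcp",np.round(c*1000,1),"jawyaw",round(y,1),"tilt",np.round(M[:2,2],4),"now-axes mm",np.round(M.T@d*1000,1),"| after turn mm",np.round(T.T@d*1000,1),"| turn deg",np.round(rv,2),"F",np.round(s["contact_force"],1),"w",round(s["gripper_width"],3))
E
python3 -c "
from h import *
togo([.44,.22,.2],12);togo([.40,-.1,.25],12)"
```

```text
t 0.2 tcp [ 218.8 -585.   230.5] jawyaw -69.5 tilt [-0.0003  0.0012] now-axes mm [ 489.1 -676.5   31.5] | after turn mm [741.5 383.7  30.5] | turn deg [-5.00e-02 -6.00e-02 -8.15e+01] F [-0.2  0.2 -0.3] w 1.0
t 0.2 tcp [ 218.8 -585.   230.5] jawyaw -69.5 tilt [-0.0003  0.0012] now-axes mm [ 339.6 -390.9  -18.9] | after turn mm [436.8 278.1 -19.5] | turn deg [-5.00e-02 -6.00e-02 -8.15e+01] F [-0.2  0.2 -0.3] w 1.0
```

{"api": "move_arm", "payload": {"rows": [{"az":-8.15},{"az":-8.15},{"az":-8.15},{"az":-8.15},{"az":-8.15},{"az":-8.15},{"az":-8.15},{"az":-8.15},{"az":-8.15},{"az":-8.15}]}}

```text
schema error: expected keys tx, ty, tz, ax, ay, az, jaw
```

{"api": "move_arm", "payload": {"rows": [{"tx":0.036,"ty":0.023},{"tx":0.036,"ty":0.023},{"tx":0.036,"ty":0.023},{"tx":0.036,"ty":0.023},{"tx":0.036,"ty":0.023},{"tx":0.036,"ty":0.023},{"tx":0.036,"ty":0.023},{"tx":0.036,"ty":0.023},{"tx":0.036,"ty":0.023},{"tx":0.036,"ty":0.023},{"tx":0.036,"ty":0.023},{"tx":0.036,"ty":0.023}]}}

```text
schema error: expected keys tx, ty, tz, ax, ay, az, jaw
```

```bash
python3 -c "
from h import *
togo([.44,.22,.23],12)"
```

```text
t 0.2 tcp [ 218.8 -585.   230.5] jawyaw -69.5 tilt [-0.0003  0.0012] now-axes mm [ 489.1 -676.6    1.5] | after turn mm [7.415e+02 3.837e+02 5.000e-01] | turn deg [-5.00e-02 -6.00e-02 -8.15e+01] F [-0.2  0.2 -0.3] w 1.0
```

All seven keys are needed in every row.

{"api": "move_arm", "payload": {"rows": [{"tx":0,"ty":0,"tz":0,"ax":0,"ay":0,"az":-8.15,"jaw":0},{"tx":0,"ty":0,"tz":0,"ax":0,"ay":0,"az":-8.15,"jaw":0},{"tx":0,"ty":0,"tz":0,"ax":0,"ay":0,"az":-8.15,"jaw":0},{"tx":0,"ty":0,"tz":0,"ax":0,"ay":0,"az":-8.15,"jaw":0},{"tx":0,"ty":0,"tz":0,"ax":0,"ay":0,"az":-8.15,"jaw":0},{"tx":0,"ty":0,"tz":0,"ax":0,"ay":0,"az":-8.15,"jaw":0},{"tx":0,"ty":0,"tz":0,"ax":0,"ay":0,"az":-8.15,"jaw":0},{"tx":0,"ty":0,"tz":0,"ax":0,"ay":0,"az":-8.15,"jaw":0},{"tx":0,"ty":0,"tz":0,"ax":0,"ay":0,"az":-8.15,"jaw":0},{"tx":0,"ty":0,"tz":0,"ax":0,"ay":0,"az":-8.15,"jaw":0}]}}

```text
time: 1.2
tool_pos: [0.2184, -0.5832, 0.2266]
tool_rot: [-0.003, 0.606, 0.795, 0.002]
contact_force: [-1.1, -0.7, -0.0]
gripper_width: 1.001
```

```bash
python3 -c "
from h import *
togo([.40,-.1,.25],12)"
```

```text
t 1.2 tcp [ 218.4 -583.2  226.6] jawyaw 15.3 tilt [-0.0018  0.0075] now-axes mm [418.  303.  -20.1] | after turn mm [434.8 278.1 -23.4] | turn deg [ 0.   -0.44  3.34] F [-1.1 -0.7 -0. ] w 1.001
```

{"api": "move_arm", "payload": {"rows": [{"tx":0.035,"ty":0.025,"tz":-0.002,"ax":0,"ay":-0.4,"az":3.0,"jaw":0},{"tx":0.036,"ty":0.024,"tz":-0.002,"ax":0,"ay":0,"az":0,"jaw":0},{"tx":0.036,"ty":0.024,"tz":-0.002,"ax":0,"ay":0,"az":0,"jaw":0},{"tx":0.036,"ty":0.024,"tz":-0.002,"ax":0,"ay":0,"az":0,"jaw":0},{"tx":0.036,"ty":0.024,"tz":-0.002,"ax":0,"ay":0,"az":0,"jaw":0},{"tx":0.036,"ty":0.024,"tz":-0.002,"ax":0,"ay":0,"az":0,"jaw":0},{"tx":0.036,"ty":0.024,"tz":-0.002,"ax":0,"ay":0,"az":0,"jaw":0},{"tx":0.036,"ty":0.024,"tz":-0.002,"ax":0,"ay":0,"az":0,"jaw":0},{"tx":0.036,"ty":0.024,"tz":-0.002,"ax":0,"ay":0,"az":0,"jaw":0},{"tx":0.036,"ty":0.024,"tz":-0.002,"ax":0,"ay":0,"az":0,"jaw":0},{"tx":0.036,"ty":0.024,"tz":-0.002,"ax":0,"ay":0,"az":0,"jaw":0},{"tx":0.036,"ty":0.024,"tz":-0.002,"ax":0,"ay":0,"az":0,"jaw":0}]}}

```text
time: 2.4
tool_pos: [0.4099, -0.0849, 0.2491]
tool_rot: [-0.001, 0.631, 0.776, 0.002]
contact_force: [0.7, -0.5, -0.5]
gripper_width: 0.998
```

```bash
python3 -c "
from h import *
togo([.44,.22,.22],12)"
```

```text
t 2.4 tcp [409.9 -84.9 249.1] jawyaw 11.7 tilt [0.0017 0.0038] now-axes mm [292.3  91.4  30.3] | after turn mm [292.   92.9  29.1] | turn deg [ 0.14 -0.19 -0.27] F [ 0.7 -0.5 -0.5] w 0.998
```

{"api": "move_arm", "payload": {"rows": [{"tx":0.042,"ty":0.013,"tz":0.004,"ax":0,"ay":-0.2,"az":0,"jaw":0},{"tx":0.042,"ty":0.013,"tz":0.004,"ax":0,"ay":0,"az":0,"jaw":0},{"tx":0.042,"ty":0.013,"tz":0.004,"ax":0,"ay":0,"az":0,"jaw":0},{"tx":0.042,"ty":0.013,"tz":0.004,"ax":0,"ay":0,"az":0,"jaw":0},{"tx":0.042,"ty":0.013,"tz":0.004,"ax":0,"ay":0,"az":0,"jaw":0},{"tx":0.042,"ty":0.013,"tz":0.004,"ax":0,"ay":0,"az":0,"jaw":0},{"tx":0.04,"ty":0.013,"tz":0.004,"ax":0,"ay":0,"az":0,"jaw":0},{"tx":0,"ty":0,"tz":0,"ax":0,"ay":0,"az":0,"jaw":0}]}}

```text
time: 3.2
tool_pos: [0.4385, 0.2366, 0.221]
tool_rot: [0.003, 0.628, 0.778, 0.002]
contact_force: [-0.2, -0.2, -1.1]
gripper_width: 0.999
```

```bash
python3 -c "
from h import *
togo([.44,.22,.22],12)
f=manip.grab_frame('wrist');cv2.imwrite('pics/w1.png',f['color'][...,::-1]);print(-np.array(f['R']).T@f['t'])"
```

```text
t 3.2 tcp [438.5 236.6 221. ] jawyaw 12.1 tilt [0.0076 0.0003] now-axes mm [-16.5  -2.    1. ] | after turn mm [-16.5  -2.    1. ] | turn deg [0.43 0.08 0.12] F [-0.2 -0.2 -1.1] w 0.999
[0.42165569 0.31364366 0.36338441]
```

View pics/w1.png

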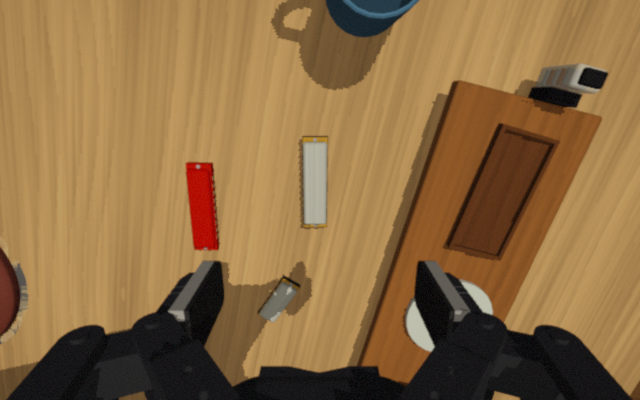

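The wrist view shows the silver harmonica with brass ends at (315,182), the mini at (279,298), the red look-alike at (202,206), the long tray at (500,190) and the coaster partly hidden behind a finger. I'll refine from this view.

```bash
cat > w.py <<'E'
from h import *
def sub(f,u0,u1,v0,v1,name):
    im=f["color"][...,::-1];cv2.imwrite(name,cv2.resize(im[v0:v1,u0:u1],None,fx=4,fy=4,interpolation=cv2.INTER_CUBIC))
E
python3 - <<'E'
from w import *
f=manip.grab_frame("wrist");im=f["color"][...,::-1].copy()
hsv=cv2.cvtColor(im,cv2.COLOR_BGR2HSV).astype(int);H,S,V=hsv[...,0],hsv[...,1],hsv[...,2]
for p in[(315,182),(315,139),(315,120),(500,190),(465,200),(476,190),(280,300)]:print(p,hsv[p[1],p[0]])
m=win((S<75)&(V>120),290,340,125,240);print("silver",rect(f,m,.02))
m=win((S<75)&(V>120)|(S>150)&(V>100),290,340,125,240);print("silver+brass",rect(f,m,.02))
d=cv2.morphologyEx((V<85).astype(np.uint8),cv2.MORPH_CLOSE,np.ones((5,5)))
m=win(d,435,565,115,262);print("tray",rect(f,m,.044))
m=win((S<75)&(V>90),250,305,270,325);print("mini",rect(f,m,.018))
sub(f,430,570,110,262,"pics/c1.png")
E
```

```text
(315, 182) [ 25  26 177]
(315, 139) [ 17  65 161]
(315, 120) [ 18 134 175]
(500, 190) [ 11 183  95]
(465, 200) [ 10 176  42]
(476, 190) [ 13 188  95]
(280, 300) [ 25  29 116]
silver (array([0.4394, 0.2204]), np.float32(11.6), array([25.1, 97.2], dtype=float32), 1799.5)
silver+brass (array([0.4392, 0.2201]), np.float32(11.8), array([ 25.9, 101.6], dtype=float32), 2000.5)
tray (array([0.6216, 0.2523]), np.float32(-3.4), array([ 62.5, 134.7], dtype=float32), 7245.0)
mini (array([0.4266, 0.0657]), np.float32(-21.8), array([22.3, 59. ], dtype=float32), 652.0)
```

View pics/c1.png

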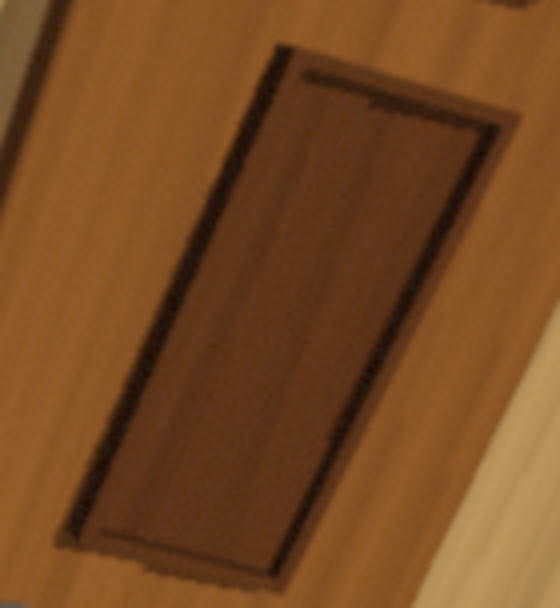

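```bash
python3 -c "
from h import *
togo([.4393,.2203,.007],11.8)"
```

```text
t 3.3 tcp [438.9 233.5 221.5] jawyaw 11.9 tilt [ 0.0084 -0.0013] now-axes mm [-12.4  -4.1 214.5] | after turn mm [-13.   -2.3 214.5] | turn deg [0.46 0.17 0.14] F [-0.1 -0.5 -0.1] w 0.998
```

{"api": "move_arm", "payload": {"rows": [{"tx":-0.013,"ty":-0.002,"tz":0.02,"ax":0.45,"ay":0.15,"az":0,"jaw":0},{"tx":0,"ty":0,"tz":0.04,"ax":0,"ay":0,"az":0,"jaw":0},{"tx":0,"ty":0,"tz":0.04,"ax":0,"ay":0,"az":0,"jaw":0},{"tx":0,"ty":0,"tz":0.03,"ax":0,"ay":0,"az":0,"jaw":0},{"tx":0,"ty":0,"tz":0.02,"ax":0,"ay":0,"az":0,"jaw":0},{"tx":0,"ty":0,"tz":0,"ax":0,"ay":0,"az":0,"jaw":0}]}}

```text
time: 3.9
tool_pos: [0.4398, 0.2073, 0.0627]
tool_rot: [0.001, 0.635, 0.773, -0.001]
contact_force: [0.0, -0.6, -0.0]
gripper_width: 1.002
```

```bash
python3 -c "
from h import *
togo([.4393,.2203,.007],11.8)"
```

```text
t 3.9 tcp [439.8 207.3  62.7] jawyaw 11.2 tilt [ 0.0002 -0.0033] now-axes mm [13.   2.  55.7] | after turn mm [12.8  2.1 55.7] | turn deg [-0.02  0.19 -0.6 ] F [ 0.  -0.6 -0. ] w 1.002
```

{"api": "move_arm", "payload": {"rows": [{"tx":0.012,"ty":0.002,"tz":0.005,"ax":0,"ay":0.2,"az":-0.6,"jaw":0},{"tx":0,"ty":0,"tz":0.015,"ax":0,"ay":0,"az":0,"jaw":0},{"tx":0,"ty":0,"tz":0.012,"ax":0,"ay":0,"az":0,"jaw":0},{"tx":0,"ty":0,"tz":0,"ax":0,"ay":0,"az":0,"jaw":0}]}}

```text
time: 4.3
tool_pos: [0.4418, 0.2178, 0.0315]
tool_rot: [0.001, 0.633, 0.774, 0.002]
contact_force: [-0.5, -0.5, -0.5]
gripper_width: 0.996
```

```bash
python3 -c "
from h import *
togo([.4393,.2203,.007],11.8)"
```

```text
t 4.3 tcp [441.8 217.8  31.5] jawyaw 11.5 tilt [0.0038 0.0022] now-axes mm [ 2.9 -2.  24.5] | after turn mm [ 2.9 -1.9 24.5] | turn deg [ 0.24 -0.08 -0.28] F [-0.5 -0.5 -0.5] w 0.996
```

{"api": "move_arm", "payload": {"rows": [{"tx":0.003,"ty":-0.002,"tz":0.009,"ax":0.2,"ay":-0.1,"az":0,"jaw":0},{"tx":0,"ty":0,"tz":0.009,"ax":0,"ay":0,"az":0,"jaw":0},{"tx":0,"ty":0,"tz":0.005,"ax":0,"ay":0,"az":0,"jaw":0},{"tx":0,"ty":0,"tz":0,"ax":0,"ay":0,"az":0,"jaw":0}]}}

```text
time: 4.7
tool_pos: [0.4409, 0.2216, 0.009]
tool_rot: [0.001, 0.632, 0.775, 0.002]
contact_force: [-0.1, -0.1, 0.5]
gripper_width: 0.999
```

```bash
python3 -c "
from h import *
togo([.4393,.2203,.007],11.8)"
```

```text
t 4.7 tcp [440.9 221.6   9. ] jawyaw 11.5 tilt [0.0046 0.0013] now-axes mm [-0.9 -1.9  2. ] | after turn mm [-0.9 -1.9  2. ] | turn deg [ 0.27 -0.02 -0.26] F [-0.1 -0.1  0.5] w 0.999
```

Close the jaws now.

{"api": "move_arm", "payload": {"rows": [{"tx":0,"ty":-0.001,"tz":0.002,"ax":0.2,"ay":0,"az":0,"jaw":100},{"tx":0,"ty":0,"tz":0,"ax":0,"ay":0,"az":0,"jaw":255},{"tx":0,"ty":0,"tz":0,"ax":0,"ay":0,"az":0,"jaw":255},{"tx":0,"ty":0,"tz":0,"ax":0,"ay":0,"az":0,"jaw":255},{"tx":0,"ty":0,"tz":0,"ax":0,"ay":0,"az":0,"jaw":255},{"tx":0,"ty":0,"tz":0,"ax":0,"ay":0,"az":0,"jaw":255},{"tx":0,"ty":0,"tz":0,"ax":0,"ay":0,"az":0,"jaw":255},{"tx":0,"ty":0,"tz":0,"ax":0,"ay":0,"az":0,"jaw":255}]}}

```text
time: 5.5
tool_pos: [0.4406, 0.2216, 0.0078]
tool_rot: [0.001, 0.632, 0.775, 0.001]
contact_force: [0.3, 1.1, -0.2]
gripper_width: 0.295
```

```bash
python3 -c "
from h import *
togo([.623,.2523,.13],-3.4)
f=manip.grab_frame('wrist');cv2.imwrite('pics/w2.png',f['color'][...,::-1])"
```

```text
t 5.5 tcp [440.6 221.6   7.8] jawyaw 11.5 tilt [0.0026 0.0011] now-axes mm [  -6.4  185.2 -121.7] | after turn mm [  41.4  180.2 -122.2] | turn deg [ 0.15 -0.05 14.95] F [ 0.3  1.1 -0.2] w 0.295
```

View pics/w2.png

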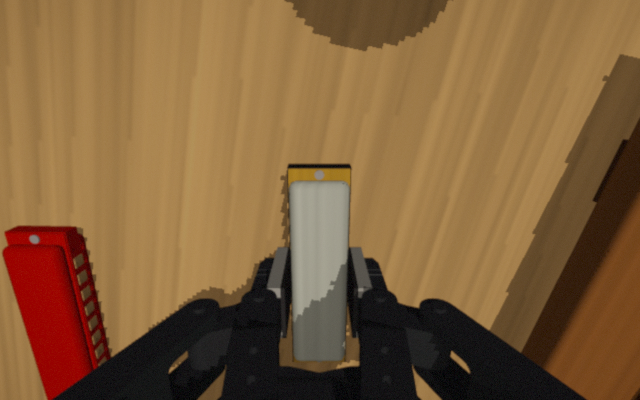

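{"api": "move_arm", "payload": {"rows": [{"tx":0,"ty":0,"tz":-0.02,"ax":0,"ay":0,"az":0,"jaw":255},{"tx":0,"ty":0,"tz":-0.03,"ax":0,"ay":0,"az":0,"jaw":255},{"tx":0,"ty":0,"tz":-0.03,"ax":0,"ay":0,"az":0,"jaw":255},{"tx":0,"ty":0,"tz":-0.02,"ax":0,"ay":0,"az":3.5,"jaw":255},{"tx":0,"ty":0,"tz":-0.01,"ax":0,"ay":0,"az":5,"jaw":255},{"tx":0,"ty":0,"tz":0,"ax":0,"ay":0,"az":4,"jaw":255},{"tx":0,"ty":0,"tz":0,"ax":0,"ay":0,"az":0,"jaw":255}]}}

```text
time: 6.25
tool_pos: [0.4385, 0.2209, 0.1202]
tool_rot: [-0.0, 0.716, 0.698, -0.001]
contact_force: [0.2, -0.5, -0.6]
gripper_width: 0.296
```

```bash
python3 -c "
from h import *
togo([.623,.2523,.12],-3.4)"
```

```text
t 6.25 tcp [438.5 220.9 120.2] jawyaw -1.4 tilt [-0.0016 -0.0003] now-axes mm [ 3.600e+01  1.837e+02 -1.000e-01] | after turn mm [ 42.3 182.3   0.2] | turn deg [-0.09  0.02  1.99] F [ 0.2 -0.5 -0.6] w 0.296
```

{"api": "move_arm", "payload": {"rows": [{"tx":0.004,"ty":0.02,"tz":0,"ax":0,"ay":0,"az":2.0,"jaw":255},{"tx":0.009,"ty":0.04,"tz":0,"ax":0,"ay":0,"az":0,"jaw":255},{"tx":0.009,"ty":0.04,"tz":0,"ax":0,"ay":0,"az":0,"jaw":255},{"tx":0.009,"ty":0.04,"tz":0,"ax":0,"ay":0,"az":0,"jaw":255},{"tx":0.006,"ty":0.02,"tz":0,"ax":0,"ay":0,"az":0,"jaw":255},{"tx":0,"ty":0,"tz":0,"ax":0,"ay":0,"az":0,"jaw":255},{"tx":0,"ty":0,"tz":0,"ax":0,"ay":0,"az":0,"jaw":255}]}}

```text
time: 6.95
tool_pos: [0.6027, 0.2496, 0.1138]
tool_rot: [-0.002, 0.724, 0.689, -0.004]
contact_force: [0.0, 0.1, -0.6]
gripper_width: 0.292
```

```bash
python3 -c "
from h import *
togo([.623,.2523,.047],-3.4)
f=manip.grab_frame('wrist');cv2.imwrite('pics/w3.png',f['color'][...,::-1])"
```

```text
t 6.95 tcp [602.7 249.6 113.8] jawyaw -2.8 tilt [-0.0093 -0.0025] now-axes mm [ 3.9 20.7 66.6] | after turn mm [ 3.9 20.1 66.8] | turn deg [-0.52  0.17  0.57] F [ 0.   0.1 -0.6] w 0.292
```

View pics/w3.png

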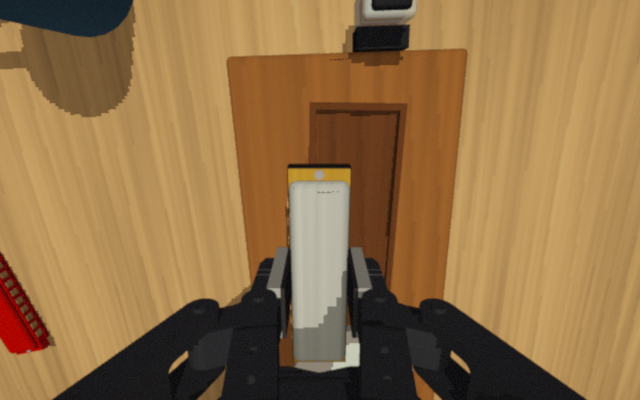

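{"api": "move_arm", "payload": {"rows": [{"tx":0.004,"ty":0.02,"tz":0.0,"ax":-0.5,"ay":0.1,"az":0.5,"jaw":255},{"tx":0,"ty":0,"tz":0.01,"ax":0,"ay":0,"az":0,"jaw":255},{"tx":0,"ty":0,"tz":0.015,"ax":0,"ay":0,"az":0,"jaw":255},{"tx":0,"ty":0,"tz":0.01,"ax":0,"ay":0,"az":0,"jaw":255},{"tx":0,"ty":0,"tz":0,"ax":0,"ay":0,"az":0,"jaw":255}]}}

```text
time: 7.5
tool_pos: [0.6158, 0.2518, 0.0738]
tool_rot: [-0.001, 0.726, 0.687, -0.004]
contact_force: [-0.2, 1.0, -1.4]
gripper_width: 0.295
```

```bash
python3 -c "
from h import *
togo([.623,.2523,.047],-3.4)
f=manip.grab_frame('wrist');cv2.imwrite('pics/w4.png',f['color'][...,::-1])"
```

```text
t 7.5 tcp [615.8 251.8  73.8] jawyaw -3.2 tilt [-0.0071 -0.0029] now-axes mm [ 1.   7.3 26.8] | after turn mm [ 0.9  7.1 26.8] | turn deg [-0.4   0.19  0.25] F [-0.2  1.  -1.4] w 0.295
```

View pics/w4.png

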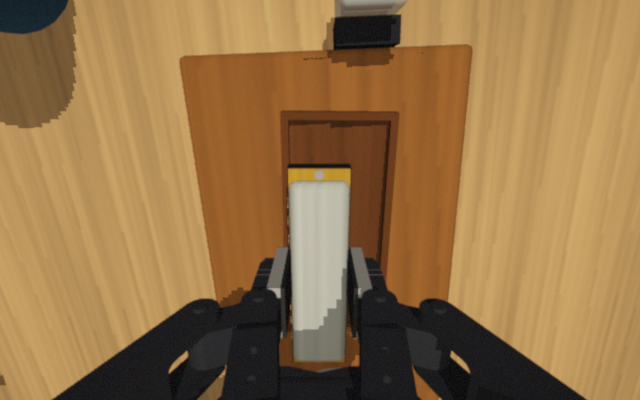

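```bash
python3 -c "
from h import *
f=manip.grab_frame('wrist')
P=ray(f,[(281.5,112),(397.5,112)],.044);print(P, 'mid',P.mean(0))
a=np.radians(-3.4);ax=np.array([-np.sin(a),np.cos(a)]);print('centre',P.mean(0)[:2]-ax*.067)
s=manip.state()['tool_pos']
Q=ray(f,[(320,164)],s[2]-.007+.018);print('harm end',Q,'rel tcp',Q-s)"
```

```text
[[0.60163174 0.32145047 0.044     ]
 [0.65989089 0.31826907 0.044     ]] mid [0.63076131 0.31985977 0.044     ]
centre [0.62678779 0.2529777 ]
harm end [[0.62021886 0.30295993 0.0865174 ]] rel tcp [[0.00322475 0.05086181 0.011     ]]
```

{"api": "move_arm", "payload": {"rows": [{"tx":0.001,"ty":0.009,"tz":0.0,"ax":-0.4,"ay":0.2,"az":0.2,"jaw":255},{"tx":0,"ty":0,"tz":0.008,"ax":0,"ay":0,"az":0,"jaw":255},{"tx":0,"ty":0,"tz":0.006,"ax":0,"ay":0,"az":0,"jaw":255},{"tx":0,"ty":0,"tz":0,"ax":0,"ay":0,"az":0,"jaw":255}]}}

```text
time: 8.0
tool_pos: [0.6281, 0.253, 0.0625]
tool_rot: [0.001, 0.728, 0.686, 0.003]
contact_force: [1.0, 0.8, -0.8]
gripper_width: 0.298
```

```bash
python3 -c "
from h import *
togo([.6255,.2525,.047],-3.4)"
```

```text
t 8.0 tcp [628.1 253.   62.5] jawyaw -3.4 tilt [0.0066 0.0021] now-axes mm [-0.7 -2.7 15.4] | after turn mm [-0.7 -2.6 15.5] | turn deg [ 0.37 -0.14  0.04] F [ 1.   0.8 -0.8] w 0.298
```

{"api": "move_arm", "payload": {"rows": [{"tx":-0.001,"ty":-0.002,"tz":0.004,"ax":0.35,"ay":-0.1,"az":0.0,"jaw":255},{"tx":0,"ty":0,"tz":0.006,"ax":0,"ay":0,"az":0,"jaw":255},{"tx":0,"ty":0,"tz":0.003,"ax":0,"ay":0,"az":0,"jaw":255},{"tx":0,"ty":0,"tz":0,"ax":0,"ay":0,"az":0,"jaw":255}]}}

```text
time: 8.4
tool_pos: [0.6258, 0.252, 0.048]
tool_rot: [-0.0, 0.728, 0.686, -0.0]
contact_force: [-1.0, 0.1, -1.5]
gripper_width: 0.299
```

```bash
python3 -c "
from h import *
togo([.6255,.2525,.047],-3.4)"
```

```text
t 8.4 tcp [625.8 252.   48. ] jawyaw -3.4 tilt [-0.0007  0.0005] now-axes mm [ 0.5 -0.3  1. ] | after turn mm [ 0.5 -0.3  1. ] | turn deg [-0.04 -0.03  0.03] F [-1.   0.1 -1.5] w 0.299
```

Perfect alignment. Release and rise, keeping the jaws from sweeping anything.

{"api": "move_arm", "payload": {"rows": [{"tx":0,"ty":0,"tz":0.001,"ax":0,"ay":0,"az":0,"jaw":255},{"tx":0,"ty":0,"tz":0,"ax":0,"ay":0,"az":0,"jaw":120},{"tx":0,"ty":0,"tz":0,"ax":0,"ay":0,"az":0,"jaw":60},{"tx":0,"ty":0,"tz":0,"ax":0,"ay":0,"az":0,"jaw":0},{"tx":0,"ty":0,"tz":0,"ax":0,"ay":0,"az":0,"jaw":0},{"tx":0,"ty":0,"tz":-0.01,"ax":0,"ay":0,"az":0,"jaw":0},{"tx":0,"ty":0,"tz":-0.03,"ax":0,"ay":0,"az":0,"jaw":0},{"tx":0,"ty":0,"tz":-0.04,"ax":0,"ay":0,"az":0,"jaw":0},{"tx":0,"ty":0,"tz":-0.04,"ax":0,"ay":0,"az":0,"jaw":0},{"tx":0,"ty":0,"tz":0,"ax":0,"ay":0,"az":0,"jaw":0}]}}

```text
time: 9.4
tool_pos: [0.6261, 0.2521, 0.1742]
tool_rot: [-0.0, 0.728, 0.686, 0.0]
contact_force: [0.0, -0.0, 0.6]
gripper_width: 0.998
```

```bash
python3 -c "
from h import *
togo([.4266,.0657,.2],-21.8)
f=manip.grab_frame('wrist');cv2.imwrite('pics/w5.png',f['color'][...,::-1])"
```

```text
t 9.4 tcp [626.1 252.1 174.2] jawyaw -3.4 tilt [0.0002 0.0008] now-axes mm [-197.7 -188.2  -25.9] | after turn mm [-247.1 -116.   -25.8] | turn deg [ 0.   -0.05 18.44] F [ 0.  -0.   0.6] w 0.998
```

View pics/w5.png

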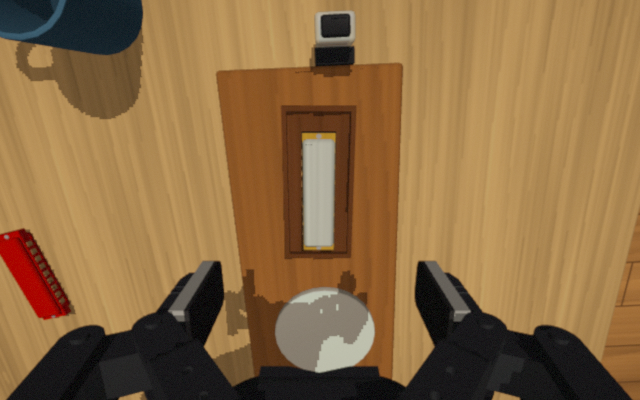

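The harmonica lies centred in the long tray, at (319,190) inside the tray at (319,182). Next is the mini.

{"api": "move_arm", "payload": {"rows": [{"tx":0,"ty":0,"tz":-0.01,"ax":0,"ay":0,"az":5,"jaw":0},{"tx":0,"ty":0,"tz":-0.01,"ax":0,"ay":0,"az":7,"jaw":0},{"tx":0,"ty":0,"tz":0,"ax":0,"ay":0,"az":5,"jaw":0},{"tx":-0.02,"ty":-0.01,"tz":0,"ax":0,"ay":0,"az":0,"jaw":0},{"tx":-0.04,"ty":-0.018,"tz":0,"ax":0,"ay":0,"az":0,"jaw":0},{"tx":-0.04,"ty":-0.018,"tz":0,"ax":0,"ay":0,"az":0,"jaw":0},{"tx":-0.04,"ty":-0.018,"tz":0,"ax":0,"ay":0,"az":0,"jaw":0},{"tx":-0.04,"ty":-0.018,"tz":0,"ax":0,"ay":0,"az":0,"jaw":0},{"tx":-0.03,"ty":-0.015,"tz":0,"ax":0,"ay":0,"az":0,"jaw":0},{"tx":-0.015,"ty":-0.008,"tz":0,"ax":0,"ay":0,"az":0,"jaw":0},{"tx":0,"ty":0,"tz":0,"ax":0,"ay":0,"az":0,"jaw":0},{"tx":0,"ty":0,"tz":0,"ax":0,"ay":0,"az":0,"jaw":0}]}}

```text
time: 10.65
tool_pos: [0.4332, 0.0734, 0.1826]
tool_rot: [-0.004, 0.824, 0.566, -0.009]
contact_force: [2.1, -0.1, 0.1]
gripper_width: 1.004
```

```bash
python3 -c "
from h import *
togo([.4266,.0657,.007],-21.8)
f=manip.grab_frame('wrist');im=f['color'][...,::-1];cv2.imwrite('pics/w6.png',im)
"
```

```text
t 10.65 tcp [433.2  73.4 182.6] jawyaw -21.0 tilt [-0.0198 -0.003 ] now-axes mm [ -7.8  -0.3 175.7] | after turn mm [ -9.6  -3.3 175.6] | turn deg [-0.99  0.57  0.76] F [ 2.1 -0.1  0.1] w 1.004
```

View pics/w6.png

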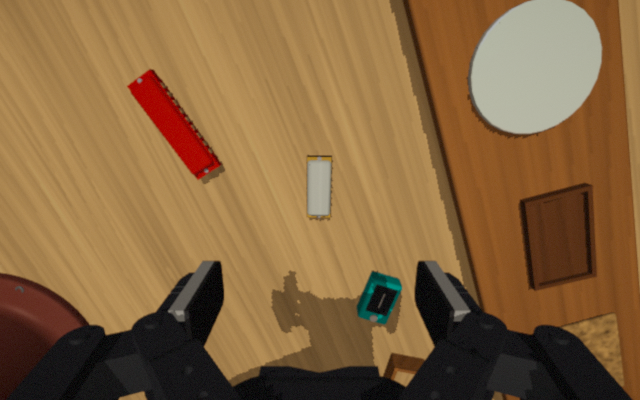

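The view shows the mini at (319,188), the tuner at (379,298), the coaster at (536,66) and the short tray at (558,237).

```bash
python3 - <<'E'
from w import *
f=manip.grab_frame("wrist");im=f["color"][...,::-1].copy()
hsv=cv2.cvtColor(im,cv2.COLOR_BGR2HSV).astype(int);H,S,V=hsv[...,0],hsv[...,1],hsv[...,2]
m=win((S<75)&(V>120)|(S>165)&(V>100),300,340,145,225);print("mini",rect(f,m,.018))
m=win((S<75)&(V>100),450,620,0,145);print("coaster",rect(f,m,.043))
d=cv2.morphologyEx((V<85).astype(np.uint8),cv2.MORPH_CLOSE,np.ones((5,5)))
m=win(d,510,605,175,300);print("stray",rect(f,m,.044))
m=win((H>75)&(H<105)&(S>90)|(V<60),350,412,265,335);print("tuner",rect(f,m,.02))
sub(f,500,620,170,310,"pics/c2.png")
togo([.4266,.0657,.007],-21.8)
E
```

```text
mini (array([0.4271, 0.0638]), np.float32(-21.4), array([22.8, 60.4], dtype=float32), 1243.0)
coaster (array([0.6224, 0.1004]), np.float32(68.8), array([96.8, 99.4], dtype=float32), 13638.0)
stray (array([ 0.6173, -0.0518]), np.float32(-3.9), array([61., 96.], dtype=float32), 6145.0)
tuner (array([ 0.4427, -0.0733]), np.float32(-38.8), array([37.3, 58.1], dtype=float32), 1438.0)
t 10.75 tcp [433.6  73.8 182.8] jawyaw -21.0 tilt [-0.0201 -0.0031] now-axes mm [ -8.3  -0.5 175.9] | after turn mm [-10.1  -3.5 175.8] | turn deg [-1.01  0.59  0.82] F [ 1.   0.1 -0.4] w 0.999
```

View pics/c2.png

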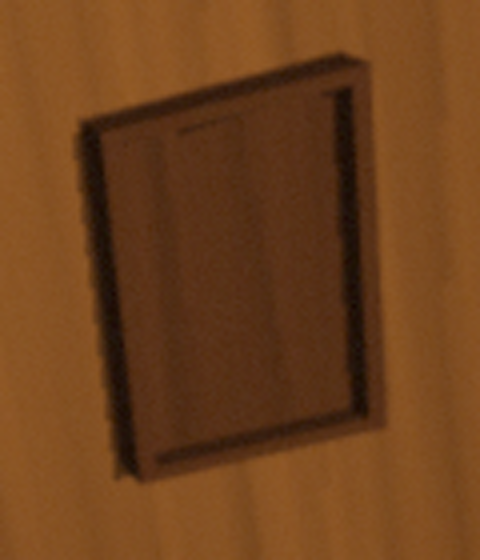

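```bash
python3 - <<'E'
from w import *
f=manip.grab_frame("wrist")
P=ray(f,[(524.2,202),(592.5,185.8),(596,276.8),(535.5,290.5)],.044)[:,:2]
print(P.round(4),P.mean(0))
v=(P[0]+P[1]-P[2]-P[3])/2;print(np.degrees(np.arctan2(-v[0],v[1])),np.linalg.norm(v),np.linalg.norm((P[1]+P[2]-P[0]-P[3])/2))
togo([.427,.0645,.007],-21.5)
E
```

```text
[[ 0.5957 -0.0051]
 [ 0.653  -0.0108]
 [ 0.6456 -0.1042]
 [ 0.5899 -0.0997]] [ 0.62106467 -0.05495323]
-4.035310341374977 0.09427451903470677 0.05672251418081887
t 10.8 tcp [433.8  73.9 182.9] jawyaw -21.0 tilt [-0.02   -0.0031] now-axes mm [-9.40e+00  1.00e-01  1.76e+02] | after turn mm [-11.2  -2.9 175.9] | turn deg [-1.    0.58  0.53] F [-0.  -0.  -0.6] w 1.001
```

{"api": "move_arm", "payload": {"rows": [{"tx":-0.01,"ty":-0.002,"tz":0.01,"ax":-0.9,"ay":0.5,"az":0.5,"jaw":0},{"tx":0,"ty":0,"tz":0.035,"ax":0,"ay":0,"az":0,"jaw":0},{"tx":0,"ty":0,"tz":0.035,"ax":0,"ay":0,"az":0,"jaw":0},{"tx":0,"ty":0,"tz":0.03,"ax":0,"ay":0,"az":0,"jaw":0},{"tx":0,"ty":0,"tz":0.01,"ax":0,"ay":0,"az":0,"jaw":0},{"tx":0,"ty":0,"tz":0,"ax":0,"ay":0,"az":0,"jaw":0}]}}

```text
time: 11.4
tool_pos: [0.4336, 0.068, 0.0621]
tool_rot: [0.001, 0.825, 0.565, 0.001]
contact_force: [-1.2, 0.4, 0.4]
gripper_width: 1.004
```

```bash
python3 -c "
from h import *
togo([.427,.0645,.007],-21.5)"
```

```text
t 11.4 tcp [433.6  68.   62.1] jawyaw -21.2 tilt [0.0033 0.0001] now-axes mm [-5.7 -5.  55.1] | after turn mm [-5.7 -4.8 55.1] | turn deg [ 0.18 -0.07  0.34] F [-1.2  0.4  0.4] w 1.004
```

{"api": "move_arm", "payload": {"rows": [{"tx":-0.005,"ty":-0.004,"tz":0.005,"ax":0.15,"ay":0,"az":0.3,"jaw":0},{"tx":0,"ty":0,"tz":0.015,"ax":0,"ay":0,"az":0,"jaw":0},{"tx":0,"ty":0,"tz":0.015,"ax":0,"ay":0,"az":0,"jaw":0},{"tx":0,"ty":0,"tz":0.005,"ax":0,"ay":0,"az":0,"jaw":0},{"tx":0,"ty":0,"tz":0,"ax":0,"ay":0,"az":0,"jaw":0}]}}

```text
time: 11.9
tool_pos: [0.4336, 0.0648, 0.0277]
tool_rot: [0.003, 0.826, 0.563, 0.005]
contact_force: [-0.6, -1.4, 0.1]
gripper_width: 0.997
```

```bash
python3 -c "
from h import *
togo([.427,.0645,.007],-21.5)"
```

```text
t 11.9 tcp [433.6  64.8  27.7] jawyaw -21.4 tilt [0.0121 0.0008] now-axes mm [-2.8 -6.3 20.7] | after turn mm [-2.7 -6.  20.7] | turn deg [ 0.63 -0.29  0.08] F [-0.6 -1.4  0.1] w 0.997
```

{"api": "move_arm", "payload": {"rows": [{"tx":-0.003,"ty":-0.006,"tz":0.004,"ax":0.6,"ay":-0.3,"az":0,"jaw":0},{"tx":0,"ty":0,"tz":0.008,"ax":0,"ay":0,"az":0,"jaw":0},{"tx":0,"ty":0,"tz":0.005,"ax":0,"ay":0,"az":0,"jaw":0},{"tx":0,"ty":0,"tz":0,"ax":0,"ay":0,"az":0,"jaw":0}]}}

```text
time: 12.3
tool_pos: [0.4287, 0.064, 0.0125]
tool_rot: [0.002, 0.826, 0.563, 0.002]
contact_force: [0.1, -0.3, 0.1]
gripper_width: 1.001
```

```bash
python3 -c "
from h import *
togo([.427,.0645,.007],-21.5)"
```

```text
t 12.3 tcp [428.7  64.   12.5] jawyaw -21.4 tilt [ 0.0049 -0.0006] now-axes mm [-0.2 -1.8  5.5] | after turn mm [-0.2 -1.8  5.5] | turn deg [ 0.27 -0.07  0.08] F [ 0.1 -0.3  0.1] w 1.001
```

{"api": "move_arm", "payload": {"rows": [{"tx":0,"ty":-0.002,"tz":0.005,"ax":0.25,"ay":0,"az":0,"jaw":0},{"tx":0,"ty":0,"tz":0,"ax":0,"ay":0,"az":0,"jaw":100},{"tx":0,"ty":0,"tz":0,"ax":0,"ay":0,"az":0,"jaw":255},{"tx":0,"ty":0,"tz":0,"ax":0,"ay":0,"az":0,"jaw":255},{"tx":0,"ty":0,"tz":0,"ax":0,"ay":0,"az":0,"jaw":255},{"tx":0,"ty":0,"tz":0,"ax":0,"ay":0,"az":0,"jaw":255},{"tx":0,"ty":0,"tz":0,"ax":0,"ay":0,"az":0,"jaw":255},{"tx":0,"ty":0,"tz":0,"ax":0,"ay":0,"az":0,"jaw":255}]}}

```text
time: 13.1
tool_pos: [0.4276, 0.0648, 0.0078]
tool_rot: [0.0, 0.826, 0.563, 0.001]
contact_force: [0.9, -0.2, -0.2]
gripper_width: 0.265
```

```bash
python3 -c "
from h import *
togo([.621,-.055,.12],-4)"
```

```text
t 13.1 tcp [427.6  64.8   7.8] jawyaw -21.4 tilt [0.0021 0.0011] now-axes mm [ -40.7  223.9 -111.9] | after turn mm [-106.   201.3 -112.2] | turn deg [  0.1   -0.09 -17.41] F [ 0.9 -0.2 -0.2] w 0.265
```

{"api": "move_arm", "payload": {"rows": [{"tx":0,"ty":0,"tz":-0.02,"ax":0,"ay":0,"az":0,"jaw":255},{"tx":0,"ty":0,"tz":-0.03,"ax":0,"ay":0,"az":0,"jaw":255},{"tx":0,"ty":0,"tz":-0.03,"ax":0,"ay":0,"az":0,"jaw":255},{"tx":0,"ty":0,"tz":-0.02,"ax":0,"ay":0,"az":-4.5,"jaw":255},{"tx":0,"ty":0,"tz":-0.01,"ax":0,"ay":0,"az":-6,"jaw":255},{"tx":0,"ty":0,"tz":0,"ax":0,"ay":0,"az":-5,"jaw":255},{"tx":0,"ty":0,"tz":0,"ax":0,"ay":0,"az":0,"jaw":255}]}}

```text
time: 13.8
tool_pos: [0.4254, 0.0647, 0.1205]
tool_rot: [-0.001, 0.739, 0.673, -0.0]
contact_force: [0.0, 0.6, -0.9]
gripper_width: 0.258
```

```bash
python3 -c "
from h import *
togo([.621,-.055,.12],-4)"
```

```text
t 13.8 tcp [425.4  64.7 120.5] jawyaw -5.4 tilt [-0.002   0.0013] now-axes mm [-1.010e+02  2.059e+02 -1.000e-01] | after turn mm [-105.8  203.5    0.5] | turn deg [-0.12 -0.06 -1.35] F [ 0.   0.6 -0.9] w 0.258
```

{"api": "move_arm", "payload": {"rows": [{"tx":-0.01,"ty":0.02,"tz":0,"ax":0,"ay":0,"az":-1.3,"jaw":255},{"tx":-0.02,"ty":0.04,"tz":0,"ax":0,"ay":0,"az":0,"jaw":255},{"tx":-0.02,"ty":0.04,"tz":0,"ax":0,"ay":0,"az":0,"jaw":255},{"tx":-0.02,"ty":0.04,"tz":0,"ax":0,"ay":0,"az":0,"jaw":255},{"tx":-0.02,"ty":0.035,"tz":0,"ax":0,"ay":0,"az":0,"jaw":255},{"tx":-0.008,"ty":0.012,"tz":0,"ax":0,"ay":0,"az":0,"jaw":255},{"tx":0,"ty":0,"tz":0,"ax":0,"ay":0,"az":0,"jaw":255},{"tx":0,"ty":0,"tz":0,"ax":0,"ay":0,"az":0,"jaw":255}]}}

```text
time: 14.6
tool_pos: [0.6078, -0.0507, 0.1131]
tool_rot: [-0.005, 0.736, 0.677, -0.002]
contact_force: [0.5, 0.6, -0.4]
gripper_width: 0.259
```

```bash
python3 -c "
from h import *
togo([.621,-.055,.0475],-4)"
```

```text
t 14.6 tcp [607.8 -50.7 113.1] jawyaw -4.8 tilt [-0.0097  0.0037] now-axes mm [-3.4 14.2 65.5] | after turn mm [-3.4 13.5 65.6] | turn deg [-0.57 -0.17 -0.81] F [ 0.5  0.6 -0.4] w 0.259
```

{"api": "move_arm", "payload": {"rows": [{"tx":-0.003,"ty":0.012,"tz":0.0,"ax":-0.5,"ay":-0.1,"az":-0.8,"jaw":255},{"tx":0,"ty":0,"tz":0.012,"ax":0,"ay":0,"az":0,"jaw":255},{"tx":0,"ty":0,"tz":0.015,"ax":0,"ay":0,"az":0,"jaw":255},{"tx":0,"ty":0,"tz":0.01,"ax":0,"ay":0,"az":0,"jaw":255},{"tx":0,"ty":0,"tz":0,"ax":0,"ay":0,"az":0,"jaw":255}]}}

```text
time: 15.1
tool_pos: [0.6167, -0.0519, 0.0714]
tool_rot: [-0.002, 0.731, 0.683, -0.001]
contact_force: [-0.8, -0.3, -0.6]
gripper_width: 0.259
```

```bash
python3 -c "
from h import *
togo([.621,-.055,.0475],-4)
f=manip.grab_frame('wrist');cv2.imwrite('pics/w7.png',f['color'][...,::-1])"
```

```text
t 15.1 tcp [616.7 -51.9  71.4] jawyaw -3.9 tilt [-0.0039  0.0021] now-axes mm [-2.8  4.6 23.8] | after turn mm [-2.7  4.5 23.9] | turn deg [-0.23 -0.11  0.14] F [-0.8 -0.3 -0.6] w 0.259
```

View pics/w7.png

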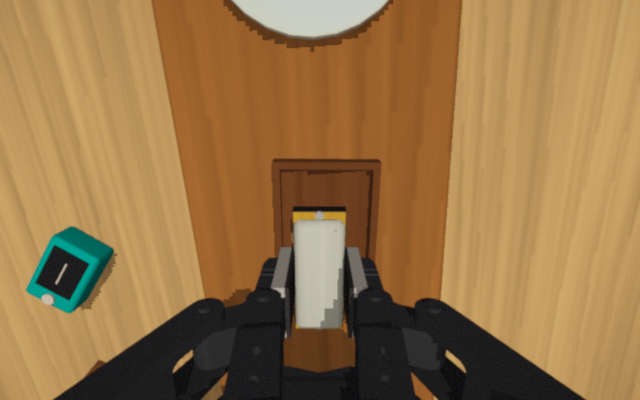

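```bash
python3 -c "
from h import *
f=manip.grab_frame('wrist')
P=ray(f,[(273,161),(380,161)],.044);print(P)
a=np.radians(-4);ax=np.array([-np.sin(a),np.cos(a)]);print('centre',P.mean(0)[:2]-ax*.047)
s=manip.state()['tool_pos']
Q=ray(f,[(319.5,208)],s[2]-.0078+.015);print('end rel tcp',Q-s)"
```

```text
[[ 0.59683588 -0.00631289  0.044     ]
 [ 0.65236884 -0.01002017  0.044     ]]
centre [ 0.6213238  -0.05505204]
end rel tcp [[0.00241042 0.03125033 0.0072    ]]
```

{"api": "move_arm", "payload": {"rows": [{"tx":-0.002,"ty":0.004,"tz":0.004,"ax":-0.2,"ay":-0.1,"az":0.1,"jaw":255},{"tx":0,"ty":0,"tz":0.007,"ax":0,"ay":0,"az":0,"jaw":255},{"tx":0,"ty":0,"tz":0.006,"ax":0,"ay":0,"az":0,"jaw":255},{"tx":0,"ty":0,"tz":0,"ax":0,"ay":0,"az":0,"jaw":255}]}}

```text
time: 15.6
tool_pos: [0.6232, -0.055, 0.0564]
tool_rot: [0.002, 0.731, 0.682, 0.002]
contact_force: [-0.3, -0.2, -1.0]
gripper_width: 0.262
```

```bash
python3 -c "
from h import *
togo([.621,-.055,.0475],-4)"
```

```text
t 15.6 tcp [623.2 -55.   56.4] jawyaw -4.0 tilt [ 0.0055 -0.0013] now-axes mm [-0.2 -2.3  8.9] | after turn mm [-0.2 -2.2  8.9] | turn deg [0.32 0.05 0.02] F [-0.3 -0.2 -1. ] w 0.262
```

{"api": "move_arm", "payload": {"rows": [{"tx":0,"ty":-0.002,"tz":0.004,"ax":0.3,"ay":0,"az":0,"jaw":255},{"tx":0,"ty":0,"tz":0.003,"ax":0,"ay":0,"az":0,"jaw":255},{"tx":0,"ty":0,"tz":0.0005,"ax":0,"ay":0,"az":0,"jaw":255},{"tx":0,"ty":0,"tz":0,"ax":0,"ay":0,"az":0,"jaw":255}]}}

```text
time: 16.0
tool_pos: [0.6212, -0.0549, 0.0483]
tool_rot: [0.0, 0.731, 0.682, -0.0]
contact_force: [-0.8, 0.0, -0.0]
gripper_width: 0.266
```

```bash
python3 -c "
from h import *
togo([.621,-.055,.0468],-4)"
```

```text
t 16.0 tcp [621.2 -54.9  48.3] jawyaw -4.0 tilt [-0.0002 -0.0009] now-axes mm [-0.1 -0.2  1.5] | after turn mm [-0.1 -0.2  1.5] | turn deg [-0.01  0.05  0.01] F [-0.8  0.  -0. ] w 0.266
```

{"api": "move_arm", "payload": {"rows": [{"tx":0,"ty":0,"tz":0.0015,"ax":0,"ay":0,"az":0,"jaw":255},{"tx":0,"ty":0,"tz":0,"ax":0,"ay":0,"az":0,"jaw":120},{"tx":0,"ty":0,"tz":0,"ax":0,"ay":0,"az":0,"jaw":60},{"tx":0,"ty":0,"tz":0,"ax":0,"ay":0,"az":0,"jaw":0},{"tx":0,"ty":0,"tz":0,"ax":0,"ay":0,"az":0,"jaw":0},{"tx":0,"ty":0,"tz":-0.01,"ax":0,"ay":0,"az":0,"jaw":0},{"tx":0,"ty":0,"tz":-0.03,"ax":0,"ay":0,"az":0,"jaw":0},{"tx":0,"ty":0,"tz":-0.04,"ax":0,"ay":0,"az":0,"jaw":0},{"tx":0,"ty":0,"tz":-0.04,"ax":0,"ay":0,"az":0,"jaw":0},{"tx":0,"ty":0,"tz":0,"ax":0,"ay":0,"az":0,"jaw":0}]}}

```text
time: 17.0
tool_pos: [0.621, -0.0547, 0.1733]
tool_rot: [0.0, 0.731, 0.682, -0.0]
contact_force: [0.5, -0.9, 1.0]
gripper_width: 0.998
```

```bash
python3 -c "
from h import *
togo([.4425,-.075,.19],-38.6)
f=manip.grab_frame('wrist');cv2.imwrite('pics/w8.png',f['color'][...,::-1])"
```

```text
t 17.0 tcp [621.  -54.7 173.3] jawyaw -4.0 tilt [-0.0005 -0.0007] now-axes mm [ -32.7 -176.7  -16.6] | after turn mm [-127.2 -126.8  -16.7] | turn deg [-1.000e-02  5.000e-02  3.461e+01] F [ 0.5 -0.9  1. ] w 0.998
```

View pics/w8.png

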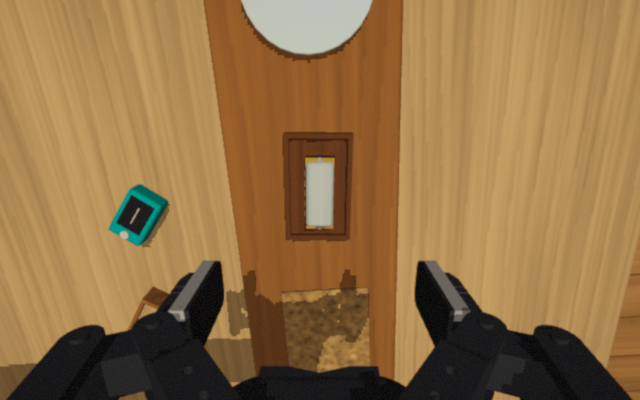

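The mini is seated flat in the short tray, at (319,192). Next is the tuner.

{"api": "move_arm", "payload": {"rows": [{"tx":0,"ty":0,"tz":-0.01,"ax":0,"ay":0,"az":6,"jaw":0},{"tx":0,"ty":0,"tz":0,"ax":0,"ay":0,"az":8,"jaw":0},{"tx":0,"ty":0,"tz":0,"ax":0,"ay":0,"az":8,"jaw":0},{"tx":0,"ty":0,"tz":0,"ax":0,"ay":0,"az":8,"jaw":0},{"tx":0,"ty":0,"tz":0,"ax":0,"ay":0,"az":3,"jaw":0},{"tx":-0.015,"ty":-0.015,"tz":0,"ax":0,"ay":0,"az":0,"jaw":0},{"tx":-0.03,"ty":-0.03,"tz":0,"ax":0,"ay":0,"az":0,"jaw":0},{"tx":-0.03,"ty":-0.03,"tz":0,"ax":0,"ay":0,"az":0,"jaw":0},{"tx":-0.025,"ty":-0.025,"tz":0,"ax":0,"ay":0,"az":0,"jaw":0},{"tx":-0.015,"ty":-0.015,"tz":0,"ax":0,"ay":0,"az":0,"jaw":0},{"tx":0,"ty":0,"tz":0,"ax":0,"ay":0,"az":0,"jaw":0},{"tx":0,"ty":0,"tz":0,"ax":0,"ay":0,"az":0,"jaw":0}]}}

```text
time: 18.25
tool_pos: [0.4463, -0.0717, 0.1712]
tool_rot: [-0.007, 0.9, 0.435, -0.009]
contact_force: [0.4, 0.6, 0.1]
gripper_width: 0.996
```

```bash
python3 -c "
from h import *
togo([.4425,-.075,.007],-38.6)
f=manip.grab_frame('wrist');cv2.imwrite('pics/w9.png',f['color'][...,::-1])"
```

```text
t 18.25 tcp [446.3 -71.7 171.2] jawyaw -38.4 tilt [-0.0222  0.0046] now-axes mm [ -3.3   2.3 164.3] | after turn mm [ -5.   -1.  164.2] | turn deg [-1.16  0.58  0.22] F [0.4 0.6 0.1] w 0.996
```

View pics/w9.png

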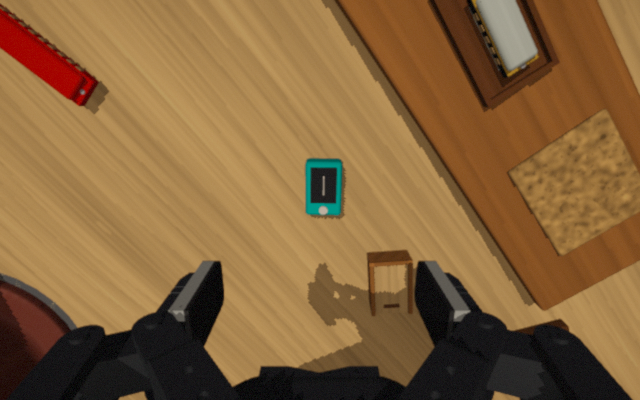

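The view shows the tuner at (323,188), the box at (390,283) and the cork pad at (577,182).

```bash
python3 - <<'E'
from w import *
f=manip.grab_frame("wrist");im=f["color"][...,::-1].copy()
hsv=cv2.cvtColor(im,cv2.COLOR_BGR2HSV).astype(int);H,S,V=hsv[...,0],hsv[...,1],hsv[...,2]
m=win((H>75)&(H<105)&(S>90)|(V<60),298,352,150,225);print("tuner",rect(f,m,.02),"at .01",rect(f,m,.01))
print(hsv[190,560],hsv[120,560])
sub(f,500,640,100,270,"pics/c3.png")
togo([.4425,-.075,.007],-38.6)
E
```

```text
tuner (array([ 0.444 , -0.0779]), np.float32(-39.1), array([32.3, 53.1], dtype=float32), 1816.0) at .01 (array([ 0.4421, -0.0802]), np.float32(-39.1), array([33.4, 54.9], dtype=float32), 1816.0)
[ 17 156 152] [ 14 182 133]
t 18.35 tcp [446.9 -71.7 171.4] jawyaw -38.4 tilt [-0.0226  0.0047] now-axes mm [ -3.6   2.  164.4] | after turn mm [ -5.3  -1.4 164.4] | turn deg [-1.18  0.6   0.25] F [-0.5  0.   0.4] w 0.999
```

View pics/c3.png

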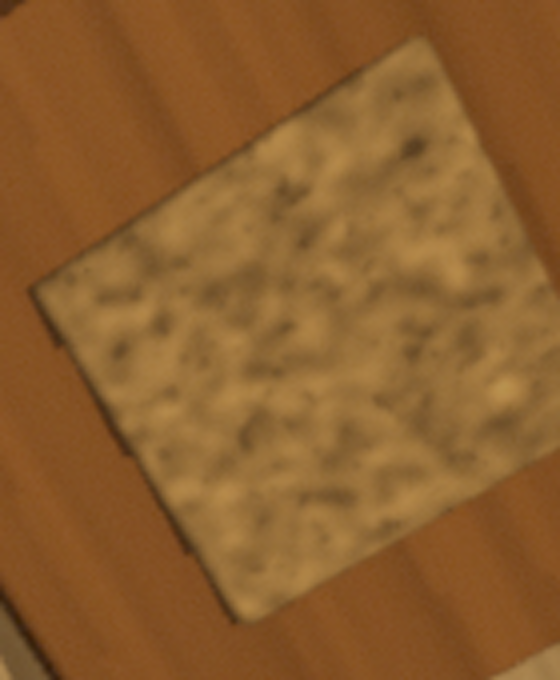

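{"api": "move_arm", "payload": {"rows": [{"tx":-0.003,"ty":-0.001,"tz":0.01,"ax":-1.1,"ay":0.6,"az":0.3,"jaw":0},{"tx":0,"ty":0,"tz":0.03,"ax":0,"ay":0,"az":0,"jaw":0},{"tx":0,"ty":0,"tz":0.03,"ax":0,"ay":0,"az":0,"jaw":0},{"tx":0,"ty":0,"tz":0.025,"ax":0,"ay":0,"az":0,"jaw":0},{"tx":0,"ty":0,"tz":0.01,"ax":0,"ay":0,"az":0,"jaw":0},{"tx":0,"ty":0,"tz":0,"ax":0,"ay":0,"az":0,"jaw":0}]}}

```text
time: 18.95
tool_pos: [0.4513, -0.0735, 0.0652]
tool_rot: [0.001, 0.901, 0.435, 0.002]
contact_force: [0.6, 0.1, 0.4]
gripper_width: 0.998
```

```bash
python3 -c "
from h import *
togo([.443,-.077,.006],-39)"
```

```text
t 18.95 tcp [451.3 -73.5  65.2] jawyaw -38.5 tilt [0.0042 0.0001] now-axes mm [-8.  -4.5 59.2] | after turn mm [-7.9 -4.3 59.2] | turn deg [ 0.18 -0.15  0.52] F [0.6 0.1 0.4] w 0.998
```

{"api": "move_arm", "payload": {"rows": [{"tx":-0.007,"ty":-0.004,"tz":0.01,"ax":0.2,"ay":-0.1,"az":0.5,"jaw":0},{"tx":0,"ty":0,"tz":0.015,"ax":0,"ay":0,"az":0,"jaw":0},{"tx":0,"ty":0,"tz":0.014,"ax":0,"ay":0,"az":0,"jaw":0},{"tx":0,"ty":0,"tz":0.004,"ax":0,"ay":0,"az":0,"jaw":0},{"tx":0,"ty":0,"tz":0,"ax":0,"ay":0,"az":0,"jaw":0}]}}

```text
time: 19.45
tool_pos: [0.4475, -0.0785, 0.025]
tool_rot: [0.003, 0.903, 0.43, 0.003]
contact_force: [-0.2, 0.2, -0.3]
gripper_width: 0.998
```

```bash
python3 -c "
from h import *
togo([.443,-.077,.006],-39)"
```

```text
t 19.45 tcp [447.5 -78.5  25. ] jawyaw -39.0 tilt [ 0.0073 -0.0021] now-axes mm [-1.7 -4.6 19. ] | after turn mm [-1.6 -4.4 19. ] | turn deg [ 0.4  -0.17 -0.03] F [-0.2  0.2 -0.3] w 0.998
```

{"api": "move_arm", "payload": {"rows": [{"tx":-0.002,"ty":-0.004,"tz":0.004,"ax":0.4,"ay":-0.1,"az":0,"jaw":0},{"tx":0,"ty":0,"tz":0.008,"ax":0,"ay":0,"az":0,"jaw":0},{"tx":0,"ty":0,"tz":0.004,"ax":0,"ay":0,"az":0,"jaw":0},{"tx":0,"ty":0,"tz":0,"ax":0,"ay":0,"az":0,"jaw":0}]}}

```text
time: 19.85
tool_pos: [0.4446, -0.0783, 0.0103]
tool_rot: [0.001, 0.903, 0.43, 0.002]
contact_force: [-0.2, 0.8, -0.3]
gripper_width: 0.999
```

```bash
python3 -c "
from h import *
togo([.443,-.077,.006],-39)"
```

```text
t 19.85 tcp [444.6 -78.3  10.3] jawyaw -39.0 tilt [ 0.0047 -0.0004] now-axes mm [ 0.  -2.1  4.3] | after turn mm [ 0.  -2.1  4.3] | turn deg [ 0.23 -0.15 -0.04] F [-0.2  0.8 -0.3] w 0.999
```

{"api": "move_arm", "payload": {"rows": [{"tx":0,"ty":-0.002,"tz":0.004,"ax":0.2,"ay":-0.1,"az":0,"jaw":0},{"tx":0,"ty":0,"tz":0,"ax":0,"ay":0,"az":0,"jaw":80},{"tx":0,"ty":0,"tz":0,"ax":0,"ay":0,"az":0,"jaw":255},{"tx":0,"ty":0,"tz":0,"ax":0,"ay":0,"az":0,"jaw":255},{"tx":0,"ty":0,"tz":0,"ax":0,"ay":0,"az":0,"jaw":255},{"tx":0,"ty":0,"tz":0,"ax":0,"ay":0,"az":0,"jaw":255},{"tx":0,"ty":0,"tz":0,"ax":0,"ay":0,"az":0,"jaw":255}]}}

```text
time: 20.55
tool_pos: [0.4442, -0.0773, 0.0073]
tool_rot: [0.001, 0.903, 0.43, 0.001]
contact_force: [-0.4, 0.6, -0.6]
gripper_width: 0.379
```

```bash
python3 -c "
from h import *
togo([.623,.102,.12],0)
f=manip.grab_frame('wrist');cv2.imwrite('pics/w10.png',f['color'][...,::-1])"
```

```text
t 20.55 tcp [444.2 -77.3   7.3] jawyaw -39.0 tilt [ 0.0027 -0.0002] now-axes mm [ 252.    26.3 -112.3] | after turn mm [ 179.3  178.8 -112.7] | turn deg [  0.15  -0.04 -39.03] F [-0.4  0.6 -0.6] w 0.379
```

View pics/w10.png

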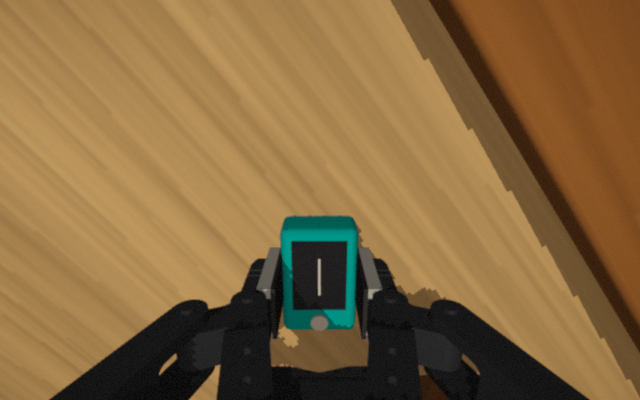

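```bash
python3 -c "
from h import *
f=manip.grab_frame('wrist');s,c,R=pose()
P=ray(f,[(319,216),(319,231),(319,329)],.02);print(((P-c)@R.as_matrix()*1000).round(1))
P=ray(f,[(319,216)],.004);print(((P-c)@R.as_matrix()*1000).round(1))"
```

```text
[[ 29.7   0.9 -12.8]
 [ 22.9   0.9 -12.8]
 [-27.    0.9 -12.9]]
[[23.6  0.9  3.2]]
```

{"api": "move_arm", "payload": {"rows": [{"tx":0,"ty":0,"tz":-0.02,"ax":0,"ay":0,"az":0,"jaw":255},{"tx":0,"ty":0,"tz":-0.03,"ax":0,"ay":0,"az":0,"jaw":255},{"tx":0,"ty":0,"tz":-0.03,"ax":0,"ay":0,"az":0,"jaw":255},{"tx":0,"ty":0,"tz":-0.02,"ax":0,"ay":0,"az":-5,"jaw":255},{"tx":0,"ty":0,"tz":-0.01,"ax":0,"ay":0,"az":-8,"jaw":255},{"tx":0,"ty":0,"tz":0,"ax":0,"ay":0,"az":-8,"jaw":255},{"tx":0,"ty":0,"tz":0,"ax":0,"ay":0,"az":-8,"jaw":255},{"tx":0,"ty":0,"tz":0,"ax":0,"ay":0,"az":-6,"jaw":255},{"tx":0,"ty":0,"tz":0,"ax":0,"ay":0,"az":0,"jaw":255}]}}

```text
time: 21.55
tool_pos: [0.4417, -0.0766, 0.1198]
tool_rot: [-0.001, 0.723, 0.691, -0.0]
contact_force: [-0.2, -0.7, -0.1]
gripper_width: 0.379
```

```bash
python3 -c "
from h import *
togo([.623,.102,.12],0)"
```

```text
t 21.55 tcp [441.7 -76.6 119.8] jawyaw -2.7 tilt [-0.0013  0.0011] now-axes mm [186.8 172.8  -0.2] | after turn mm [178.6 181.3  -0.2] | turn deg [-0.08 -0.06 -2.66] F [-0.2 -0.7 -0.1] w 0.379
```

{"api": "move_arm", "payload": {"rows": [{"tx":0.015,"ty":0.015,"tz":0,"ax":0,"ay":0,"az":-2.5,"jaw":255},{"tx":0.03,"ty":0.03,"tz":0,"ax":0,"ay":0,"az":0,"jaw":255},{"tx":0.03,"ty":0.03,"tz":0,"ax":0,"ay":0,"az":0,"jaw":255},{"tx":0.03,"ty":0.03,"tz":0,"ax":0,"ay":0,"az":0,"jaw":255},{"tx":0.03,"ty":0.03,"tz":0,"ax":0,"ay":0,"az":0,"jaw":255},{"tx":0.018,"ty":0.02,"tz":0,"ax":0,"ay":0,"az":0,"jaw":255},{"tx":0,"ty":0,"tz":0,"ax":0,"ay":0,"az":0,"jaw":255},{"tx":0,"ty":0,"tz":0,"ax":0,"ay":0,"az":0,"jaw":255}]}}

```text
time: 22.35
tool_pos: [0.6032, 0.08, 0.1164]
tool_rot: [-0.002, 0.715, 0.699, -0.002]
contact_force: [-0.4, -0.0, -0.7]
gripper_width: 0.381
```

```bash
python3 -c "
from h import *
togo([.623,.102,.051],0)
f=manip.grab_frame('wrist');cv2.imwrite('pics/w11.png',f['color'][...,::-1])"
```

```text
t 22.35 tcp [603.2  80.  116.4] jawyaw -1.3 tilt [-0.0046 -0.    ] now-axes mm [22.5 19.6 65.3] | after turn mm [22.  19.8 65.4] | turn deg [-0.26  0.   -1.33] F [-0.4 -0.  -0.7] w 0.381
```

View pics/w11.png

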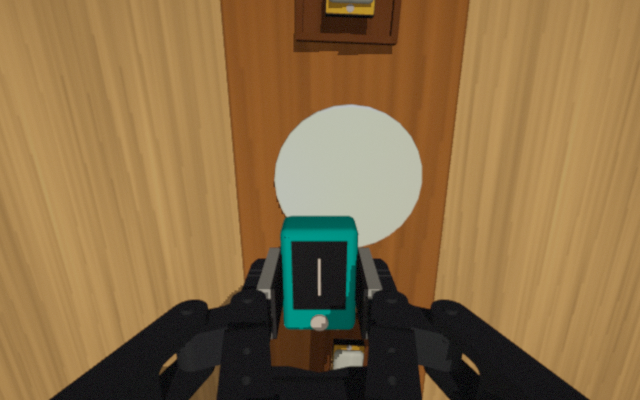

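Coaster clearly visible, so I'll fit a circle to its free rim.

```bash
python3 - <<'E'
from h import *
f=manip.grab_frame("wrist");im=f["color"][...,::-1].copy()
hsv=cv2.cvtColor(im,cv2.COLOR_BGR2HSV).astype(int);S,V=hsv[...,1],hsv[...,2]
m=win((S<75)&(V>100),260,440,95,212)
c=max(cv2.findContours(m,0,1)[0],key=cv2.contourArea)[:,0]
c=c[c[:,1]<205]
P=ray(f,c,.043)[:,:2]
A=np.c_[2*P,np.ones(len(P))];x=np.linalg.lstsq(A,(P**2).sum(1),rcond=None)[0]
r=np.sqrt(x[2]+x[0]**2+x[1]**2);print(x[:2],r,np.std(np.linalg.norm(P-x[:2],axis=1)))
togo([.623,.102,.051],0)
E
```

```text
[0.62336697 0.1012772 ] 0.04901046575028336 0.00019739315366124394
t 22.45 tcp [602.7  79.3 116.6] jawyaw -1.4 tilt [-0.0043  0.0001] now-axes mm [23.2 20.  65.5] | after turn mm [22.7 20.3 65.6] | turn deg [-0.25 -0.   -1.36] F [-0.5  0.5  0.2] w 0.381
```

{"api": "move_arm", "payload": {"rows": [{"tx":0.021,"ty":0.018,"tz":0.0,"ax":-0.2,"ay":0,"az":-1.2,"jaw":255},{"tx":0,"ty":0,"tz":0.012,"ax":0,"ay":0,"az":0,"jaw":255},{"tx":0,"ty":0,"tz":0.015,"ax":0,"ay":0,"az":0,"jaw":255},{"tx":0,"ty":0,"tz":0.01,"ax":0,"ay":0,"az":0,"jaw":255},{"tx":0,"ty":0,"tz":0,"ax":0,"ay":0,"az":0,"jaw":255}]}}

```text
time: 22.95
tool_pos: [0.6174, 0.0954, 0.0761]
tool_rot: [-0.001, 0.711, 0.703, -0.002]
contact_force: [-0.7, 0.1, 0.5]
gripper_width: 0.38
```

```bash
python3 -c "
from h import *
togo([.6232,.103,.0505],0)"
```

```text
t 22.95 tcp [617.4  95.4  76.1] jawyaw -0.6 tilt [-0.0043 -0.0015] now-axes mm [ 7.7  5.9 25.5] | after turn mm [ 7.6  5.8 25.6] | turn deg [-0.24  0.09 -0.59] F [-0.7  0.1  0.5] w 0.38
```

{"api": "move_arm", "payload": {"rows": [{"tx":0.007,"ty":0.005,"tz":0.003,"ax":-0.2,"ay":0.1,"az":-0.5,"jaw":255},{"tx":0,"ty":0,"tz":0.008,"ax":0,"ay":0,"az":0,"jaw":255},{"tx":0,"ty":0,"tz":0.006,"ax":0,"ay":0,"az":0,"jaw":255},{"tx":0,"ty":0,"tz":0,"ax":0,"ay":0,"az":0,"jaw":255}]}}

```text
time: 23.35
tool_pos: [0.6221, 0.1019, 0.0572]
tool_rot: [-0.001, 0.708, 0.706, -0.0]
contact_force: [-0.0, -0.1, -0.8]
gripper_width: 0.378
```

```bash
python3 -c "
from h import *
togo([.6232,.103,.0505],0)"
```

```text
t 23.35 tcp [622.1 101.9  57.2] jawyaw -0.1 tilt [-0.0014  0.0002] now-axes mm [1.1 1.2 6.7] | after turn mm [1.1 1.1 6.7] | turn deg [-0.08 -0.01 -0.13] F [-0.  -0.1 -0.8] w 0.378
```

{"api": "move_arm", "payload": {"rows": [{"tx":0.001,"ty":0.001,"tz":0.003,"ax":0,"ay":0,"az":0,"jaw":255},{"tx":0,"ty":0,"tz":0.002,"ax":0,"ay":0,"az":0,"jaw":255},{"tx":0,"ty":0,"tz":0,"ax":0,"ay":0,"az":0,"jaw":255},{"tx":0,"ty":0,"tz":0,"ax":0,"ay":0,"az":0,"jaw":255}]}}

```text
time: 23.75
tool_pos: [0.6237, 0.1031, 0.0524]
tool_rot: [-0.0, 0.708, 0.706, -0.0]
contact_force: [-0.5, -0.2, -1.0]
gripper_width: 0.379
```

```bash
python3 -c "
from h import *
togo([.6232,.103,.0503],0)"
```

```text
t 23.75 tcp [623.7 103.1  52.4] jawyaw -0.1 tilt [-0.0002  0.0002] now-axes mm [-0.1 -0.5  2.1] | after turn mm [-0.1 -0.5  2.1] | turn deg [-0.01 -0.01 -0.12] F [-0.5 -0.2 -1. ] w 0.379
```

{"api": "move_arm", "payload": {"rows": [{"tx":0,"ty":0,"tz":0.002,"ax":0,"ay":0,"az":0,"jaw":255},{"tx":0,"ty":0,"tz":0,"ax":0,"ay":0,"az":0,"jaw":255},{"tx":0,"ty":0,"tz":0,"ax":0,"ay":0,"az":0,"jaw":100},{"tx":0,"ty":0,"tz":0,"ax":0,"ay":0,"az":0,"jaw":50},{"tx":0,"ty":0,"tz":0,"ax":0,"ay":0,"az":0,"jaw":0},{"tx":0,"ty":0,"tz":0,"ax":0,"ay":0,"az":0,"jaw":0},{"tx":0,"ty":0,"tz":-0.01,"ax":0,"ay":0,"az":0,"jaw":0},{"tx":0,"ty":0,"tz":-0.03,"ax":0,"ay":0,"az":0,"jaw":0},{"tx":0,"ty":0,"tz":-0.04,"ax":0,"ay":0,"az":0,"jaw":0},{"tx":0,"ty":0,"tz":-0.04,"ax":0,"ay":0,"az":0,"jaw":0},{"tx":0,"ty":0,"tz":0,"ax":0,"ay":0,"az":0,"jaw":0}]}}

```text
time: 24.85
tool_pos: [0.6234, 0.103, 0.1766]
tool_rot: [-0.0, 0.708, 0.706, -0.0]
contact_force: [1.2, -0.0, 1.4]
gripper_width: 1.001
```

```bash
python3 - <<'E'
from h import *
togo([.4264,-.2011,.19],-33.8)
f=manip.grab_frame('wrist');im=f['color'][...,::-1].copy();cv2.imwrite('pics/w12.png',im)
hsv=cv2.cvtColor(im,cv2.COLOR_BGR2HSV).astype(int);H,S,V=hsv[...,0],hsv[...,1],hsv[...,2]
t=win((H>75)&(H<105)&(S>90)|(V<60),290,350,130,250)
print("tuner",rect(f,t,.063))
E
```

```text
t 24.85 tcp [623.4 103.  176.6] jawyaw -0.1 tilt [-0.001   0.0001] now-axes mm [-304.5 -196.3  -13.2] | after turn mm [-362.3    5.5  -13.4] | turn deg [-6.000e-02  1.000e-02  3.368e+01] F [ 1.2 -0.   1.4] w 1.001
tuner (array([0.6247, 0.1024]), np.float32(0.6), array([32.8, 53.4], dtype=float32), 2392.0)
```

View pics/w12.png

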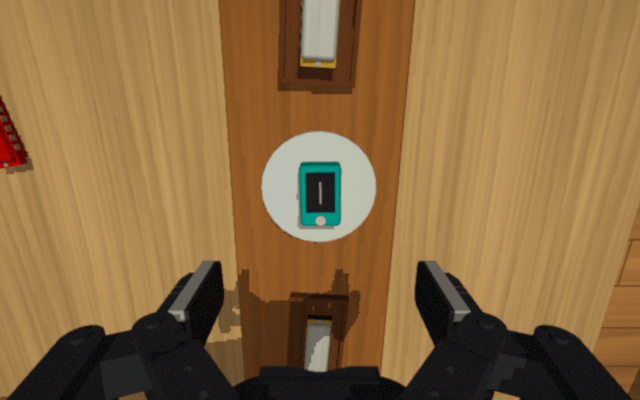

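The tuner measures within about 1.5 mm of the coaster centre. Next is the pick box.

{"api": "move_arm", "payload": {"rows": [{"tx":0,"ty":0,"tz":-0.01,"ax":0,"ay":0,"az":6,"jaw":0},{"tx":0,"ty":0,"tz":0,"ax":0,"ay":0,"az":8,"jaw":0},{"tx":0,"ty":0,"tz":0,"ax":0,"ay":0,"az":8,"jaw":0},{"tx":0,"ty":0,"tz":0,"ax":0,"ay":0,"az":8,"jaw":0},{"tx":-0.02,"ty":0,"tz":0,"ax":0,"ay":0,"az":2,"jaw":0},{"tx":-0.045,"ty":0,"tz":0,"ax":0,"ay":0,"az":0,"jaw":0},{"tx":-0.045,"ty":0,"tz":0,"ax":0,"ay":0,"az":0,"jaw":0},{"tx":-0.045,"ty":0,"tz":0,"ax":0,"ay":0,"az":0,"jaw":0},{"tx":-0.045,"ty":0,"tz":0,"ax":0,"ay":0,"az":0,"jaw":0},{"tx":-0.045,"ty":0,"tz":0,"ax":0,"ay":0,"az":0,"jaw":0},{"tx":-0.045,"ty":0,"tz":0,"ax":0,"ay":0,"az":0,"jaw":0},{"tx":-0.02,"ty":0,"tz":0,"ax":0,"ay":0,"az":0,"jaw":0}]}}

```text
time: 26.1
tool_pos: [0.4399, -0.1611, 0.1748]
tool_rot: [-0.007, 0.879, 0.477, -0.01]
contact_force: [0.0, 0.5, -0.0]
gripper_width: 0.999
```

```bash
python3 -c "
from h import *
togo([.4264,-.2011,.19],-33.8)"
```

```text
t 26.1 tcp [ 439.9 -161.1  174.8] jawyaw -33.1 tilt [-0.0231  0.0025] now-axes mm [-41.1  10.2 -15. ] | after turn mm [-40.8  11.  -15.2] | turn deg [-1.18  0.61  0.74] F [ 0.   0.5 -0. ] w 0.999
```

{"api": "move_arm", "payload": {"rows": [{"tx":-0.02,"ty":0.005,"tz":0,"ax":-1.1,"ay":0.6,"az":0.6,"jaw":0},{"tx":-0.012,"ty":0.004,"tz":0,"ax":0,"ay":0,"az":0,"jaw":0},{"tx":0,"ty":0,"tz":0,"ax":0,"ay":0,"az":0,"jaw":0},{"tx":0,"ty":0,"tz":0,"ax":0,"ay":0,"az":0,"jaw":0}]}}

```text
time: 26.5
tool_pos: [0.4262, -0.1947, 0.1717]
tool_rot: [-0.003, 0.883, 0.47, -0.001]
contact_force: [0.6, 0.3, 0.1]
gripper_width: 0.997
```

```bash
python3 - <<'E'
from w import *
togo([.4264,-.2011,.007],-33.8)
f=manip.grab_frame('wrist');im=f['color'][...,::-1].copy();cv2.imwrite('pics/w13.png',im)
E
```

```text
t 26.5 tcp [ 426.2 -194.7  171.7] jawyaw -34.0 tilt [-0.0054  0.004 ] now-axes mm [ -5.2   4.8 164.7] | after turn mm [ -5.2   3.7 164.7] | turn deg [-0.38 -0.02 -0.17] F [0.6 0.3 0.1] w 0.997
```

View pics/w13.png

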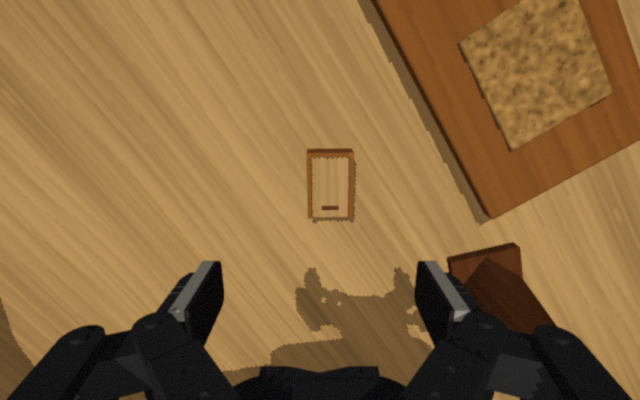

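The pick box is at (331,185). The metronome at (485,275) is clear of the fingers, about 0.14 m away.

```bash
python3 - <<'E'
from w import *
f=manip.grab_frame('wrist');im=f['color'][...,::-1]
a=cv2.resize(im[140:230,295:370],None,fx=6,fy=6,interpolation=cv2.INTER_CUBIC)
cv2.imwrite("pics/c4.png",a)
E
```

```text
(no output)
```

View pics/c4.png

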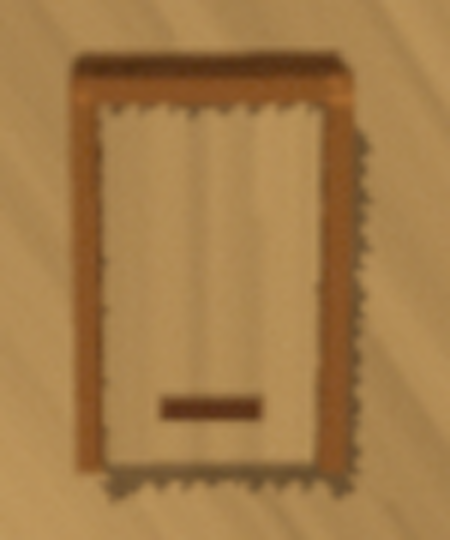

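```bash
python3 - <<'E'
from w import *
f=manip.grab_frame("wrist")
def q(f,uv,z):
    P=ray(f,uv,z)[:,:2];v=(P[0]+P[1]-P[2]-P[3])/2;w=(P[1]+P[2]-P[0]-P[3])/2
    print(P.mean(0).round(4),np.degrees(np.arctan2(-v[0],v[1])).round(2),np.linalg.norm(v).round(4),np.linalg.norm(w).round(4))
q(f,np.array([(72,77),(353,77),(348,470),(76,470)])/6+[295,140],.024)
im=f["color"][...,::-1].copy()
togo([.4264,-.2011,.007],-33.8)
E
```

```text
[ 0.4332 -0.2029] -33.36 0.0617 0.0418
t 26.65 tcp [ 426.6 -194.3  172. ] jawyaw -33.9 tilt [-0.005   0.0035] now-axes mm [ -5.7   4.6 165. ] | after turn mm [ -5.7   3.6 165. ] | turn deg [-0.35 -0.01 -0.08] F [-0.1 -0.6 -0.6] w 1.003
```

{"api": "move_arm", "payload": {"rows": [{"tx":-0.003,"ty":0.009,"tz":0.01,"ax":-0.35,"ay":0,"az":-0.5,"jaw":0},{"tx":0,"ty":0,"tz":0.03,"ax":0,"ay":0,"az":0,"jaw":0},{"tx":0,"ty":0,"tz":0.03,"ax":0,"ay":0,"az":0,"jaw":0},{"tx":0,"ty":0,"tz":0.025,"ax":0,"ay":0,"az":0,"jaw":0},{"tx":0,"ty":0,"tz":0.01,"ax":0,"ay":0,"az":0,"jaw":0},{"tx":0,"ty":0,"tz":0,"ax":0,"ay":0,"az":0,"jaw":0}]}}

```text
time: 27.25
tool_pos: [0.4369, -0.2013, 0.0625]
tool_rot: [0.002, 0.878, 0.478, 0.001]
contact_force: [0.0, 0.6, 0.5]
gripper_width: 1.0
```

```bash
python3 -c "
from h import *
togo([.4332,-.2029,.008],-33.4)"
```

```text
t 27.25 tcp [ 436.9 -201.3   62.5] jawyaw -32.9 tilt [ 0.0043 -0.0023] now-axes mm [-3.3 -2.5 54.5] | after turn mm [-3.3 -2.2 54.5] | turn deg [ 0.28 -0.02  0.52] F [0.  0.6 0.5] w 1.0
```

{"api": "move_arm", "payload": {"rows": [{"tx":-0.003,"ty":-0.002,"tz":0.008,"ax":0.25,"ay":0,"az":0.4,"jaw":0},{"tx":0,"ty":0,"tz":0.014,"ax":0,"ay":0,"az":0,"jaw":0},{"tx":0,"ty":0,"tz":0.014,"ax":0,"ay":0,"az":0,"jaw":0},{"tx":0,"ty":0,"tz":0.004,"ax":0,"ay":0,"az":0,"jaw":0},{"tx":0,"ty":0,"tz":0,"ax":0,"ay":0,"az":0,"jaw":0}]}}

```text
time: 27.75
tool_pos: [0.4364, -0.2048, 0.0231]
tool_rot: [0.003, 0.88, 0.475, 0.002]
contact_force: [-0.3, -0.4, 0.4]
gripper_width: 1.004
```

```bash
python3 -c "
from h import *
togo([.4332,-.2029,.008],-33.4)"
```

```text
t 27.75 tcp [ 436.4 -204.8   23.1] jawyaw -33.3 tilt [ 0.0063 -0.0039] now-axes mm [-0.2 -3.8 15.1] | after turn mm [-0.2 -3.7 15.1] | turn deg [ 0.43 -0.01  0.13] F [-0.3 -0.4  0.4] w 1.004
```

{"api": "move_arm", "payload": {"rows": [{"tx":0,"ty":-0.003,"tz":0.004,"ax":0.4,"ay":0,"az":0,"jaw":0},{"tx":0,"ty":0,"tz":0.006,"ax":0,"ay":0,"az":0,"jaw":0},{"tx":0,"ty":0,"tz":0.002,"ax":0,"ay":0,"az":0,"jaw":0},{"tx":0,"ty":0,"tz":0,"ax":0,"ay":0,"az":0,"jaw":0}]}}

```text
time: 28.15
tool_pos: [0.4349, -0.2039, 0.0119]
tool_rot: [0.001, 0.88, 0.475, 0.001]
contact_force: [-0.1, 0.0, 0.6]
gripper_width: 0.998
```

```bash
python3 -c "
from h import *
togo([.4332,-.2029,.008],-33.4)"
```

```text
t 28.15 tcp [ 434.9 -203.9   11.9] jawyaw -33.3 tilt [ 0.0029 -0.0017] now-axes mm [-0.1 -2.   3.9] | after turn mm [-0.1 -2.   3.9] | turn deg [ 0.19 -0.01  0.13] F [-0.1  0.   0.6] w 0.998
```

{"api": "move_arm", "payload": {"rows": [{"tx":0,"ty":-0.002,"tz":0.004,"ax":0.2,"ay":0,"az":0,"jaw":0},{"tx":0,"ty":0,"tz":0,"ax":0,"ay":0,"az":0,"jaw":60},{"tx":0,"ty":0,"tz":0,"ax":0,"ay":0,"az":0,"jaw":255},{"tx":0,"ty":0,"tz":0,"ax":0,"ay":0,"az":0,"jaw":255},{"tx":0,"ty":0,"tz":0,"ax":0,"ay":0,"az":0,"jaw":255},{"tx":0,"ty":0,"tz":0,"ax":0,"ay":0,"az":0,"jaw":255},{"tx":0,"ty":0,"tz":0,"ax":0,"ay":0,"az":0,"jaw":255}]}}

```text
time: 28.85
tool_pos: [0.4338, -0.2031, 0.0085]
tool_rot: [0.001, 0.88, 0.475, 0.0]
contact_force: [0.2, -0.8, -0.8]
gripper_width: 0.475
```

```bash
python3 -c "
from h import *
togo([.6203,-.205,.12],-1)
f=manip.grab_frame('wrist');im=f['color'][...,::-1];cv2.imwrite('pics/w14.png',cv2.resize(im[190:370,240:400],None,fx=4,fy=3.3,interpolation=cv2.INTER_CUBIC))"
```

```text
t 28.85 tcp [ 433.8 -203.1    8.5] jawyaw -33.3 tilt [ 0.0013 -0.0006] now-axes mm [ 100.7  157.1 -111.3] | after turn mm [   1.4  186.5 -111.5] | turn deg [ 8.000e-02  1.000e-02 -3.227e+01] F [ 0.2 -0.8 -0.8] w 0.475
```

View pics/w14.png

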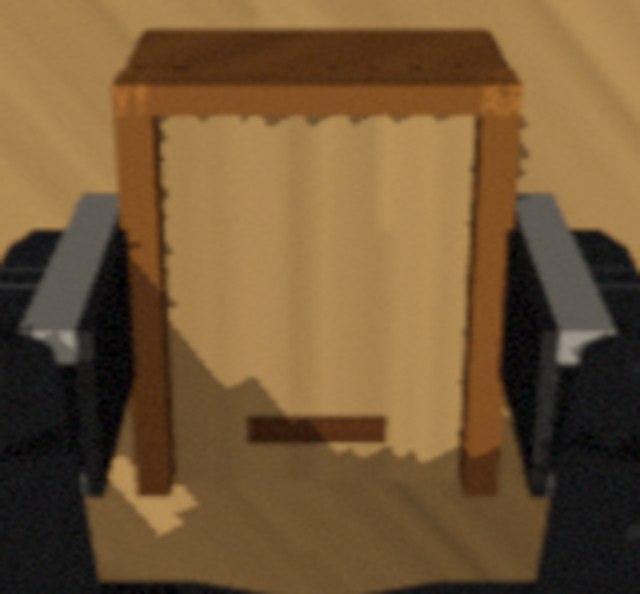

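```bash
python3 -c "
from h import *
f=manip.grab_frame('wrist');s,c,R=pose()
P=ray(f,[(319.5,215.8),(319.5,339.7)],.024);print(((P-c)@R.as_matrix()*1000).round(1))"
```

```text
[[ 30.8   1.1 -15.6]
 [-30.8   1.1 -15.6]]
```

{"api": "move_arm", "payload": {"rows": [{"tx":0,"ty":0,"tz":-0.02,"ax":0,"ay":0,"az":0,"jaw":255},{"tx":0,"ty":0,"tz":-0.03,"ax":0,"ay":0,"az":0,"jaw":255},{"tx":0,"ty":0,"tz":-0.03,"ax":0,"ay":0,"az":0,"jaw":255},{"tx":0,"ty":0,"tz":-0.02,"ax":0,"ay":0,"az":-5,"jaw":255},{"tx":0,"ty":0,"tz":-0.01,"ax":0,"ay":0,"az":-8,"jaw":255},{"tx":0,"ty":0,"tz":0,"ax":0,"ay":0,"az":-8,"jaw":255},{"tx":0,"ty":0,"tz":0,"ax":0,"ay":0,"az":-7,"jaw":255},{"tx":0,"ty":0,"tz":0,"ax":0,"ay":0,"az":-2,"jaw":255},{"tx":0,"ty":0,"tz":0,"ax":0,"ay":0,"az":0,"jaw":255}]}}

```text
time: 29.85
tool_pos: [0.4318, -0.2018, 0.1208]
tool_rot: [-0.002, 0.72, 0.694, -0.0]
contact_force: [-0.5, 0.8, -1.5]
gripper_width: 0.473
```

```bash
python3 -c "
from h import *
togo([.6203,-.205,.12],-1)"
```

```text
t 29.85 tcp [ 431.8 -201.8  120.8] jawyaw -2.0 tilt [-0.0025  0.002 ] now-axes mm [  3.5 188.5   0.3] | after turn mm [1.000e-01 1.885e+02 8.000e-01] | turn deg [-0.15 -0.11 -1.03] F [-0.5  0.8 -1.5] w 0.473
```

Box perfectly centred in the grip. Moving to about 40 mm short of the pad, to look at it.

{"api": "move_arm", "payload": {"rows": [{"tx":0,"ty":0.02,"tz":0,"ax":0,"ay":0,"az":-1,"jaw":255},{"tx":0,"ty":0.04,"tz":0,"ax":0,"ay":0,"az":0,"jaw":255},{"tx":0,"ty":0.04,"tz":0,"ax":0,"ay":0,"az":0,"jaw":255},{"tx":0,"ty":0.04,"tz":0,"ax":0,"ay":0,"az":0,"jaw":255},{"tx":0,"ty":0.02,"tz":0,"ax":0,"ay":0,"az":0,"jaw":255},{"tx":0,"ty":0.005,"tz":0,"ax":0,"ay":0,"az":0,"jaw":255},{"tx":0,"ty":0,"tz":0,"ax":0,"ay":0,"az":0,"jaw":255},{"tx":0,"ty":0,"tz":0,"ax":0,"ay":0,"az":0,"jaw":255}]}}

```text
time: 30.65
tool_pos: [0.5999, -0.2047, 0.1161]
tool_rot: [-0.004, 0.716, 0.698, -0.002]
contact_force: [-0.4, -0.2, -0.9]
gripper_width: 0.477
```

```bash
python3 -c "
from h import *
togo([.6203,-.205,.0485],-1)
f=manip.grab_frame('wrist');im=f['color'][...,::-1];cv2.imwrite('pics/w15.png',im)"
```

```text
t 30.65 tcp [ 599.9 -204.7  116.1] jawyaw -1.5 tilt [-0.0081  0.0038] now-axes mm [-0.1 20.9 67.4] | after turn mm [ 0.  20.4 67.6] | turn deg [-0.47 -0.21 -0.47] F [-0.4 -0.2 -0.9] w 0.477
```

View pics/w15.png

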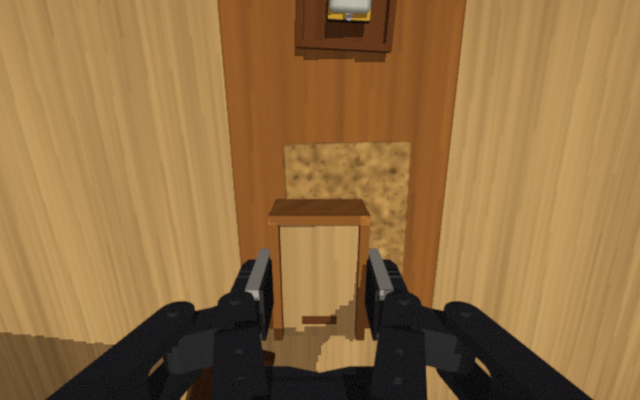

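```bash
python3 - <<'E'
from w import *
f=manip.grab_frame('wrist')
P=ray(f,[(284.5,145),(410,142),(403,265),(286,190)],.040)[:,:2]
print(P.round(4));d=P[1]-P[0];print(np.linalg.norm(d),'yaw top',np.degrees(np.arctan2(d[1],d[0])))
v=P[1]-P[2];a=np.arctan2(-v[0],v[1]);print('yaw side',np.degrees(a))
for y in(-1.,0.):
    a=np.radians(y);print(y,P[:2].mean(0)-np.array([-np.sin(a),np.cos(a)])*.05)
sub(f,270,430,130,280,"pics/c5.png")
E
```

```text
[[ 0.5784 -0.1588]
 [ 0.6606 -0.1589]
 [ 0.6607 -0.2491]
 [ 0.5776 -0.1897]]
0.0822255313584571 yaw top -0.03161927421544447
yaw side 0.04653926752553437
-1.0 [ 0.61859202 -0.2088493 ]
0.0 [ 0.61946464 -0.20885692]
```

View pics/c5.png

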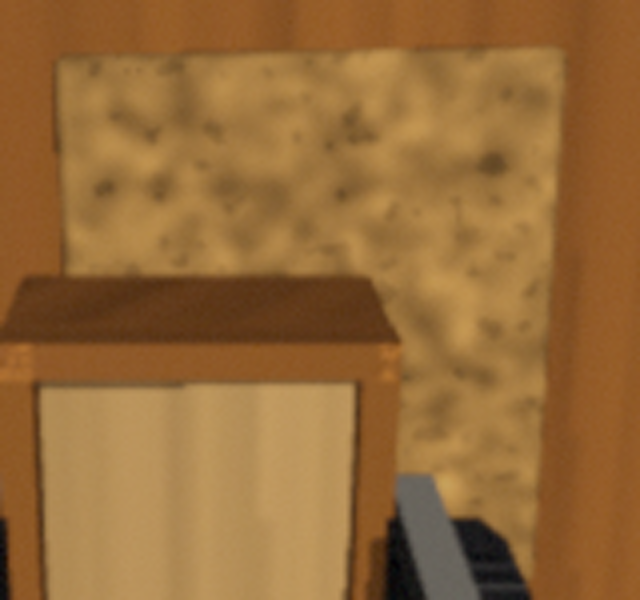

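{"api": "move_arm", "payload": {"rows": [{"tx":-0.001,"ty":0.019,"tz":0.0,"ax":-0.4,"ay":-0.2,"az":-1.4,"jaw":255},{"tx":0,"ty":0,"tz":0.01,"ax":0,"ay":0,"az":0,"jaw":255},{"tx":0,"ty":0,"tz":0.012,"ax":0,"ay":0,"az":0,"jaw":255},{"tx":0,"ty":0,"tz":0.005,"ax":0,"ay":0,"az":0,"jaw":255},{"tx":0,"ty":0,"tz":0,"ax":0,"ay":0,"az":0,"jaw":255}]}}

```text
time: 31.25
tool_pos: [0.614, -0.2063, 0.0865]
tool_rot: [-0.002, 0.709, 0.706, -0.001]
contact_force: [-1.0, 0.5, -0.6]
gripper_width: 0.473
```

```bash
python3 - <<'E'
from w import *
togo([.620,-.207,.0485],0)
f=manip.grab_frame('wrist')
sub(f,230,430,100,250,"pics/c6.png")
np.savez("f6.npz",**{k:f[k] for k in("R","t","intrinsics")})
f=manip.grab_frame('top');im=f['color'][...,::-1];cv2.imwrite("pics/c7.png",cv2.resize(im[130:200,350:460],None,fx=7,fy=7,interpolation=cv2.INTER_CUBIC))
E
```

```text
t 31.25 tcp [ 614.  -206.3   86.5] jawyaw -0.2 tilt [-0.0043  0.0009] now-axes mm [-0.7  6.1 38. ] | after turn mm [-0.7  6.  38. ] | turn deg [-0.24 -0.05 -0.24] F [-1.   0.5 -0.6] w 0.473
```

View pics/c6.png

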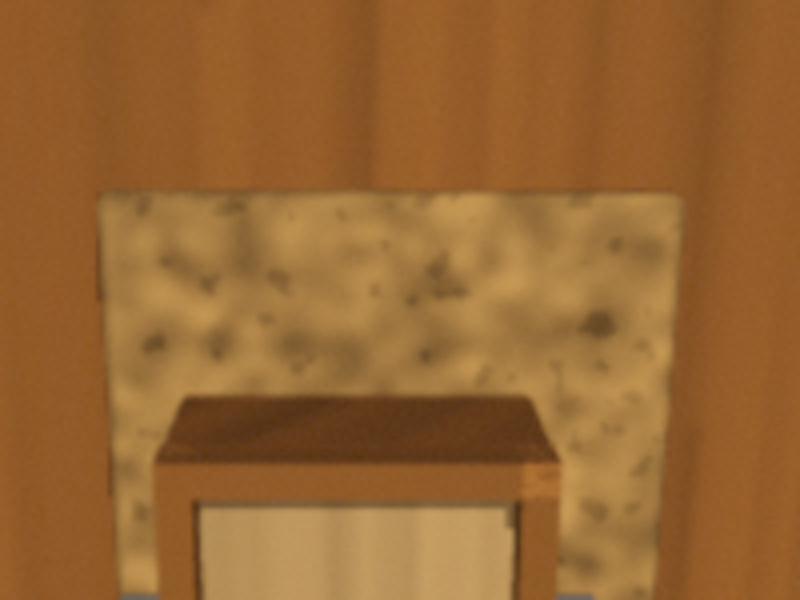

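```bash
python3 - <<'E'
from w import *
f=dict(np.load("f6.npz"))
P=ray(f,[(255,148.2),(401,148.5)],.040)[:,:2];print(P,P.mean(0)-[0,.05])
s,c,R=pose()
# held box far bottom edge, bottom z = tcp-.0085
Q=ray(f,np.array([(188,397),(530,397)])/4+[230,100],c[2]-.0085)[:,:2];print("box far bottom",Q,Q.mean(0)-[0,.031])
E
```

```text
[[ 0.57836657 -0.15833778]
 [ 0.66152417 -0.15878469]] [ 0.61994537 -0.20856124]
box far bottom [[ 0.59500429 -0.17633026]
 [ 0.63560315 -0.17643269]] [ 0.61530372 -0.20738148]
```

View pics/c7.png

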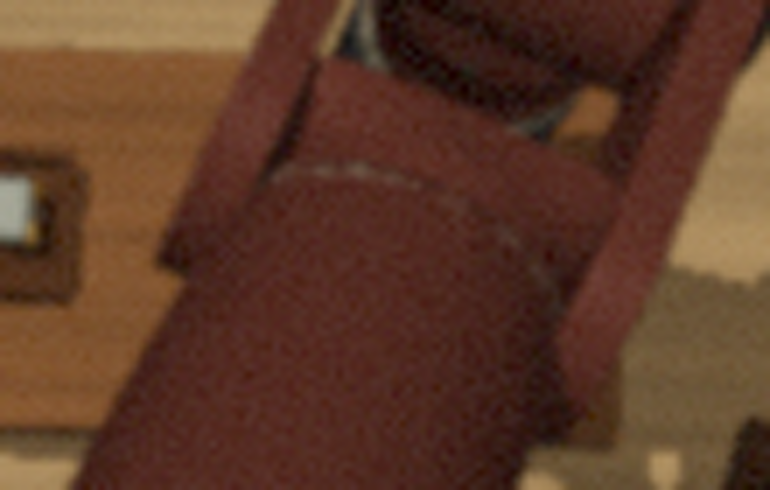

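{"api": "move_arm", "payload": {"rows": [{"tx":-0.001,"ty":0.004,"tz":0.006,"ax":-0.2,"ay":0,"az":-0.2,"jaw":255},{"tx":0,"ty":0,"tz":0.01,"ax":0,"ay":0,"az":0,"jaw":255},{"tx":0,"ty":0,"tz":0.01,"ax":0,"ay":0,"az":0,"jaw":255},{"tx":0,"ty":0,"tz":0.002,"ax":0,"ay":0,"az":0,"jaw":255},{"tx":0,"ty":0,"tz":0,"ax":0,"ay":0,"az":0,"jaw":255}]}}

```text
time: 31.85
tool_pos: [0.6193, -0.2078, 0.0576]
tool_rot: [0.001, 0.707, 0.707, 0.001]
contact_force: [-0.5, 0.4, -0.8]
gripper_width: 0.478
```

```bash
python3 -c "
from h import *
togo([.6187,-.2073,.0485],0)"
```

```text
t 31.85 tcp [ 619.3 -207.8   57.6] jawyaw -0.0 tilt [ 0.0017 -0.0001] now-axes mm [ 0.5 -0.6  9.1] | after turn mm [ 0.5 -0.6  9.1] | turn deg [ 0.1   0.01 -0.03] F [-0.5  0.4 -0.8] w 0.478
```

{"api": "move_arm", "payload": {"rows": [{"tx":0,"ty":0,"tz":0.004,"ax":0.1,"ay":0,"az":0,"jaw":255},{"tx":0,"ty":0,"tz":0.003,"ax":0,"ay":0,"az":0,"jaw":255},{"tx":0,"ty":0,"tz":0.001,"ax":0,"ay":0,"az":0,"jaw":255},{"tx":0,"ty":0,"tz":0,"ax":0,"ay":0,"az":0,"jaw":255}]}}

```text
time: 32.25
tool_pos: [0.6195, -0.2078, 0.0491]
tool_rot: [0.0, 0.707, 0.707, -0.0]
contact_force: [-0.8, -0.7, -0.7]
gripper_width: 0.473
```

```bash
python3 -c "
from h import *
togo([.6187,-.2073,.0485],0)"
```

```text
t 32.25 tcp [ 619.5 -207.8   49.1] jawyaw -0.0 tilt [ 0.0002 -0.0003] now-axes mm [ 0.5 -0.8  0.6] | after turn mm [ 0.5 -0.8  0.6] | turn deg [ 0.01  0.02 -0.02] F [-0.8 -0.7 -0.7] w 0.473
```

{"api": "move_arm", "payload": {"rows": [{"tx":0,"ty":-0.0005,"tz":0.0005,"ax":0,"ay":0,"az":0,"jaw":255},{"tx":0,"ty":0,"tz":0,"ax":0,"ay":0,"az":0,"jaw":80},{"tx":0,"ty":0,"tz":0,"ax":0,"ay":0,"az":0,"jaw":40},{"tx":0,"ty":0,"tz":0,"ax":0,"ay":0,"az":0,"jaw":0},{"tx":0,"ty":0,"tz":0,"ax":0,"ay":0,"az":0,"jaw":0},{"tx":0,"ty":0,"tz":-0.01,"ax":0,"ay":0,"az":0,"jaw":0},{"tx":0,"ty":0,"tz":-0.03,"ax":0,"ay":0,"az":0,"jaw":0},{"tx":0,"ty":0,"tz":-0.04,"ax":0,"ay":0,"az":0,"jaw":0},{"tx":0,"ty":0,"tz":-0.04,"ax":0,"ay":0,"az":0,"jaw":0},{"tx":0,"ty":-0.02,"tz":-0.02,"ax":0,"ay":0,"az":0,"jaw":0},{"tx":0,"ty":0,"tz":0,"ax":0,"ay":0,"az":0,"jaw":0},{"tx":0,"ty":0,"tz":0,"ax":0,"ay":0,"az":0,"jaw":0}]}}

```text
time: 33.45
tool_pos: [0.5995, -0.2081, 0.1991]
tool_rot: [0.002, 0.707, 0.707, 0.001]
contact_force: [0.7, 0.4, -0.1]
gripper_width: 0.998
```

```bash
python3 -c "
from w import *
togo([.62,-.207,.2],0)
f=manip.grab_frame('wrist');cv2.imwrite('pics/w16.png',f['color'][...,::-1])
sub(f,240,400,110,260,'pics/c8.png');np.savez('f8.npz',**{k:f[k] for k in('R','t','intrinsics')})"
```

```text
t 33.45 tcp [ 599.5 -208.1  199.1] jawyaw -0.0 tilt [ 0.0043 -0.0022] now-axes mm [ 1.1 20.5 -0.8] | after turn mm [ 1.1 20.5 -0.9] | turn deg [ 0.25  0.13 -0.01] F [ 0.7  0.4 -0.1] w 0.998
```

View pics/w16.png

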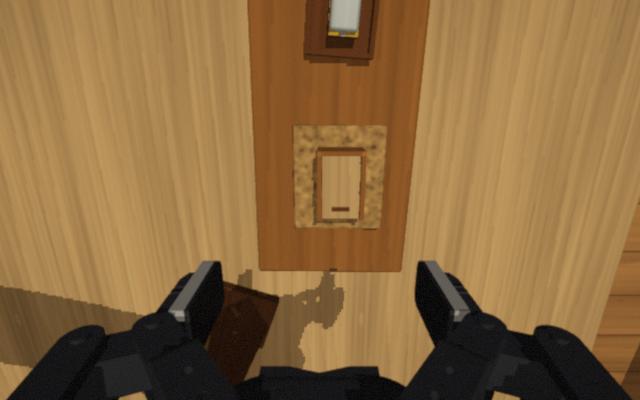

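View pics/c8.png

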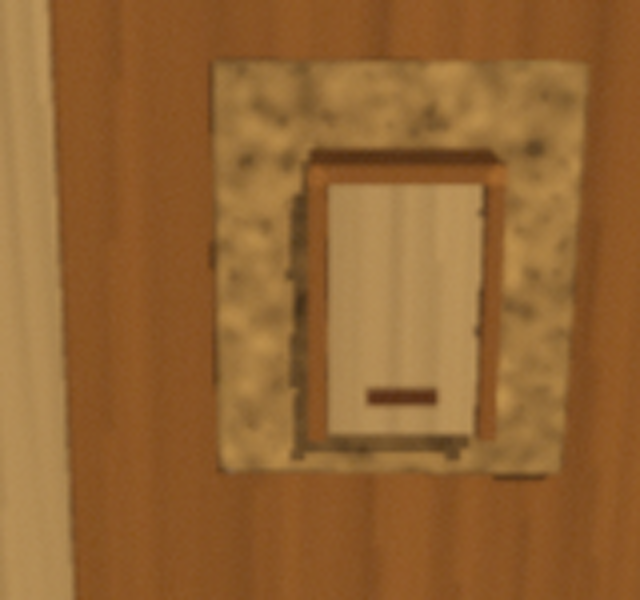

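```bash
python3 - <<'E'
from w import *
f=dict(np.load("f8.npz"))
for n,c,z in(("pad",[(212,62),(588,66),(558,471),(218,471)],.04),("box",[(308,167),(505,167),(494,438),(309,437)],.064)):
    P=ray(f,np.array(c)/4+[240,110],z)[:,:2];v=(P[0]+P[1]-P[2]-P[3])/2;w=(P[1]+P[2]-P[0]-P[3])/2
    print(n,P.mean(0).round(4),np.degrees(np.arctan2(-v[0],v[1])).round(2),np.linalg.norm(v).round(4),np.linalg.norm(w).round(4))
E
```

```text
pad [ 0.6192 -0.2084] -0.61 0.0981 0.0836
box [ 0.6199 -0.2086] 0.16 0.0609 0.0414
```

The box is within 1 mm of the pad centre. I'll back off and take a final overview.

{"api": "move_arm", "payload": {"rows": [{"tx":0,"ty":-0.02,"tz":-0.02,"ax":0,"ay":0,"az":0,"jaw":0},{"tx":0,"ty":-0.04,"tz":-0.02,"ax":0,"ay":0,"az":0,"jaw":0},{"tx":0,"ty":-0.04,"tz":-0.02,"ax":0,"ay":0,"az":0,"jaw":0},{"tx":0,"ty":-0.04,"tz":0,"ax":0,"ay":0,"az":0,"jaw":0},{"tx":0,"ty":-0.02,"tz":0,"ax":0,"ay":0,"az":0,"jaw":0},{"tx":0,"ty":0,"tz":0,"ax":0,"ay":0,"az":0,"jaw":0},{"tx":0,"ty":0,"tz":0,"ax":0,"ay":0,"az":0,"jaw":0},{"tx":0,"ty":0,"tz":0,"ax":0,"ay":0,"az":0,"jaw":0}]}}

```text
time: 34.3
tool_pos: [0.4341, -0.2058, 0.2479]
tool_rot: [-0.008, 0.706, 0.708, -0.002]
contact_force: [0.0, -1.0, -0.4]
gripper_width: 1.0
```

```bash
python3 -c "
from w import *
togo([.45,-.2,.25],0)
f=manip.grab_frame('top');im=f['color'][...,::-1];cv2.imwrite('pics/top9.png',cv2.resize(im[110:300,130:500],None,fx=2.1,fy=2.1,interpolation=cv2.INTER_CUBIC))"
```

```text
t 34.3 tcp [ 434.1 -205.8  247.9] jawyaw 0.1 tilt [-0.0129  0.0085] now-axes mm [ 5.8 15.9 -2.3] | after turn mm [ 5.8 15.9 -2.1] | turn deg [-0.74 -0.49  0.11] F [ 0.  -1.  -0.4] w 1.0
```

View pics/top9.png

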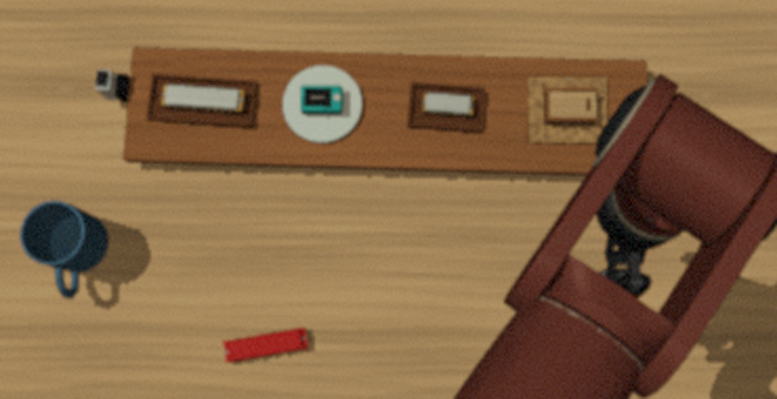

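The overview shows all four in place, and the mug and the red harmonica where they were. Handing in.

```bash
python3 -c "
from plant import manip
print(manip.job_done())"
```

```text
the job is handed in; nothing more can be done
None
```

All four things are back in their places on the shelf, right way up and let go, and I handed the job in at about 34 s of the 88 s allowed. I worked in the order asked: long harmonica, small harmonica, tuner, pick box.

**Last checks:**
- **Harmonicas:** each lies flat inside its own tray, along the tray's axis, in the wrist pictures. I judged these by eye after letting go.
- **Tuner:** it measured about 1.5 mm from the coaster centre.
- **Pick box:** it measured under 1 mm from the centre of the cork pad.
- **Bystanders:** the mug and the red look-alike are where they were in the final top view. The arm hid the metronome there, but it was visible and standing in the previous wrist picture, and the arm never came close to it.

**Disagreements:** the two cameras differed by up to 4 mm on the cork pad's centre along y. The first top-view estimate of the pick box was also about 7 mm off. I settled both with close wrist views, where the measured sizes came within 2 mm of the given ones. No check failed, and the largest force read between moves was about 2 N.

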